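# Load the roller rack and close it with its keeper plates

## Robot

A 7-joint arm with a two-finger parallel gripper is mounted at the origin on a cart in front of the work surface, level with it; the furniture and walls round the work are solid. World frame = base frame: x ahead of the robot, y to its left, z up, the work surface at z = 0. Lengths are in mm, angles in rad, forces in N, time in s.
With the tool pointing down it reaches from about 400 to 900 mm from the base axis. Payload 5.6 kg.
Tool frame: the origin (TCP) lies at the centre of the arm's flange, where the gripper is bolted on; the fingertips stand 190 mm ahead of it and the grasp point (between the pads) lies 171 mm ahead of it; z points along the fingers, y is the line along which they close (so a half turn about z gives the same grasp; the last joint's range is limited). The gripper opens to 92 mm and grips with 3 to 60 N. Pads are 20 mm wide; open, the fingers measure 128 mm over their backs; the gripper's body (75 mm by 189 mm) begins 69 mm behind the grasp point.
Start: joints at [1.079, 0.468, -0.012, 1.603, 0.006, 1.071, -0.056], TCP at [281.991, -585.647, 404.692] pointing down, gripper open.
Joint ranges: [-2.53, 2.53], [-0.31, 2.02], [-1.57, 1.55], [0.28, 2.44], [-1.29, 4.43], [0.15, 1.84], [-2.92, 2.92]. Speed limits (rad/s): [2.57, 2.57, 3.14, 3.14, 3.14, 3.14, 3.14].

## Interface

Orientations are given as a unit quaternion [w, x, y, z].
In Python, from bench import readout, grab_frame, camera_info, order gives the robot as it stands. The module is installed in compiled form; this text tells all that it offers.
- The arm moves only by the tool carry_out, never from a script. Its argument "series" is one flat list of numbers, 5 for each row, row after row: the shift along the tool's x, y, z in mm, then the turn about the tool's z in rad, then the gripper command: -1 is shut, 1 is fully open, values between are in proportion. In form: [x, y, z, roll, jaw, x, y, z, roll, jaw, ...]. A call has 1 to 12 rows; each row shifts and turns the commanded pose from where the row before left it, along the tool's axes as they then stand; what a row does not reach is not made up. A row lasts 1/12 s, in which the tool goes at most 41.7 mm and 7.16 degrees, less where a joint would pass 70% of its speed; a pose out of reach is approached as far as the arm can. A call with a gripper value outside its range is refused whole. The fingers move at their own pace and stop on an object; "grip_force" is the grip in N (left out, the last holds). Time passes only in rows, so rows that do not move let the fingers close. It gives the time, the measured TCP pose, the force, the opening and the grip force at its end, in the units of the state.
- readout.observe(): the state, without advancing time (a new reading comes with each control period).
- grab_frame(name): name is "scene" or "top" or "wrist"; returns the picture (420x560x3 uint8, blue, green, red); there is no depth.
- camera_info(name): a dict with "fx", "fy", "cx", "cy" (pixels), "rvec" (rotation vector, rad) and "tvec" (3), from world to camera coordinates, as OpenCV has them; the wrist camera has in their place "mount" (4x4, takes a point from camera to tool coordinates, whose origin is the TCP and whose axes are the flange's). Camera axes: x right, y down, z forward; pixel columns grow to the right and rows downward; lengths in mm; the calibration is good to about 2 mm. A picture is of the moment at which its call begins: read the wrist's pose just before it. camera_info takes no time and is no camera call.
- order.job_done(): hands the job in; it is judged then, once.
The state is a dict: "time_s": time; "joint_pos": joint angles; "qd": joint speeds; "tau": joint torques, N m; "tool_pos": TCP position; "ee_rot": TCP orientation; "wrist_force": force on the tool from outside, world axes, zero at the start; "wrist_torque": the same for the moment, N m; "gripper_width": finger opening in mm; "grasp_force": force on a finger pad.
Only numpy, scipy, OpenCV 4.12 (cv2) and the standard library are available. Lean on these libraries where they do the work, as an engineer would, in place of code of your own. Each camera call takes 0.05 s, during which the arm holds its last target. There are 200 camera calls.

## Task

Get the idler rollers ready for the fitter: first slide one white keeper plate from its stand down into the slot at the low end of the grey roller rack until it is fully home, then lay every roller lying in the black tray across the sloping bed so that they all lie side by side, one layer, held by that plate. Only when all are in, slide the other keeper plate fully home into the slot at the high end, and leave the solenoid coil and the pipe union ring where they are.

Things in the scene. Friction and masses are not known exactly. Their poses are not given: they have to be found in the camera images.
- rack: grey roller rack, fixed: base 310 x 174 x 6 mm, side walls 61 mm high, 110 mm apart, between them a bed that falls by 0.09 rad to the rack's +x end; rollers laid across it roll to +x. Both ends open. Origin: middle of the underside on the worktop; x along the lane to the low end, y across, z up
- rack_bed (a point): middle of the bed's top face, 24 mm above the worktop. The bed runs 112 mm either way along the rack's x: 34 mm high at the high (-x) end, 14 at the low (+x) end; 110 mm wide between the walls. Axes as the rack's. At the high end a 10 mm lip either side of a 42 mm gap keeps rollers from running back. Five rollers lie side by side with room to spare
- rack_slot_low (a point): keeper slot at the rack's low end, 125 mm from the rack's middle: point on the slot floor, mid-lane, 6 mm above the worktop. The plate is lowered from above, its thickness along the rack's x, edges between corner posts: slot 13 mm wide, 142 mm across the lane, both flared by about 5 mm a side at the top (66 mm high). Home: the plate stands on the floor
- rack_slot_high (a point): the same keeper slot at the rack's high end, 125 mm the other way (-x): point on the slot floor, mid-lane, 6 mm above the worktop. A keeper that is home in either slot has its middle 47 mm and its tab top 88 mm above the worktop
- keeper_a_center (a point): white plastic keeper plate, 8 mm thick (x), 134 wide (y), full width up to 56 mm, above that a middle grip tab 60 mm wide up to 82 mm; 0.12 kg. Starts on edge in the low black stand (ribs 31 mm high), the plates face to face 70 mm apart. Both are alike and fit either rack slot. Point: 41 mm above the bottom edge, mid-plate; z up to the tab
- keeper_b_center (a point): white plastic keeper plate, 8 mm thick (x), 134 wide (y), full width up to 56 mm, above that a middle grip tab 60 mm wide up to 82 mm; 0.12 kg. Starts on edge in the low black stand (ribs 31 mm high), the plates face to face 70 mm apart. Both are alike and fit either rack slot. Point: 41 mm above the bottom edge, mid-plate; z up to the tab
- roller_1_center (a point): aluminium idler roller, a plain cylinder 36 mm in diameter, 100 mm long, black-and-steel end faces, 0.14 to 0.28 kg; lies on its side in a tray pocket (centre 22 mm above the worktop) ; it rolls freely: loose on the worktop it rolls away. May be absent (None). Point: its centre; y axis = long axis, x and z turn as it rolls
- roller_2_center (a point): aluminium idler roller, a plain cylinder 36 mm in diameter, 100 mm long, black-and-steel end faces, 0.14 to 0.28 kg; lies on its side in a tray pocket (centre 22 mm above the worktop) ; it rolls freely: loose on the worktop it rolls away. May be absent (None). Point: its centre; y axis = long axis, x and z turn as it rolls
- roller_3_center (a point): aluminium idler roller, a plain cylinder 36 mm in diameter, 100 mm long, black-and-steel end faces, 0.14 to 0.28 kg; lies on its side in a tray pocket (centre 22 mm above the worktop) ; it rolls freely: loose on the worktop it rolls away. May be absent (None). Point: its centre; y axis = long axis, x and z turn as it rolls
- roller_4_center (a point): aluminium idler roller, a plain cylinder 36 mm in diameter, 100 mm long, black-and-steel end faces, 0.14 to 0.28 kg; lies on its side in a tray pocket (centre 22 mm above the worktop) ; it rolls freely: loose on the worktop it rolls away. May be absent (None). Point: its centre; y axis = long axis, x and z turn as it rolls
- roller_5_center (a point): aluminium idler roller, a plain cylinder 36 mm in diameter, 100 mm long, black-and-steel end faces, 0.14 to 0.28 kg; lies on its side in a tray pocket (centre 22 mm above the worktop) ; it rolls freely: loose on the worktop it rolls away. May be absent (None). Point: its centre; y axis = long axis, x and z turn as it rolls
- tray: black rubber pocket tray, fixed, 250 x 350 mm, origin under its middle: floor 4 mm, walls 18 mm above the worktop. Six pockets lengthwise along its x, 106 x 54 mm, centred at x = -60 or +60, y = -120, 0 or +120 mm; a roller can roll 9 mm either way. Over the middle 56 mm of a pocket the walls beside it are cut away, so that fingers can go down to the floor
- coil: bystander: small black solenoid coil, 42 x 52 x 45 mm, origin under its middle; leave it where it stands
- union: bystander: black pipe union ring, 67 mm across, 28 mm high, origin under its middle; leave it where it lies

How it is judged:
By the outcome, as a careful person would: the job done as asked, in the order asked, and still so for the second after the job is handed in, with the robot touching nothing.
Of roller_1, roller_2, roller_3, roller_4, roller_5 only 3 to 5 are there at a start; the rules pass over those that are not, and their reading is None.
At some moment in a run one of roller_1, roller_2, roller_3, roller_4, roller_5 may be knocked a few centimetres aside while the robot is not near it.
It also fails if it takes over 210 s, if anything falls off the work surface, if the arm or the gripper's body presses on something with over 40 N, if the wrist force passes 120 N, or if a joint passes its speed limit or range.

## Working session

There is one attempt and no reset: what is moved stays moved. The work goes in short steps, Python scripts to look and compute and a tool call to move; the robot and the scene stay as the last step left them, time stands still between calls to the robot, and variables do not carry over. Pictures are saved under pics/ and viewed, at most 14 in all, crops included, and the job is handed in when it is done.

Besides the shell and the picture viewer there is one more tool, called after "Call:" as name(argument=value, ...) on one line, values as JSON. carry_out: Moves the arm, as the interface text tells. Its arguments: {"type":"object","properties":{"series":{"type":"array"},"grip_force":{"type":"number"}},"required":["series"]}

```bash
mkdir -p pics; python3 - <<'E'
from bench import readout, grab_frame, camera_info
import cv2,numpy as np
s=readout.observe()
for k,v in s.items(): print(k,np.round(v,3))
for n in("scene","top"):
    f=grab_frame(n); cv2.imwrite(f"pics/{n}0.png",f)
    c=camera_info(n); print(n,{k:np.round(v,3).tolist() for k,v in c.items()})
print({k:np.round(v,3).tolist() for k,v in camera_info("wrist").items()})
E
```

```text
time_s 0.0
joint_pos [ 1.079  0.468 -0.012  1.604  0.006  1.071 -0.056]
qd [-0.002  0.     0.    -0.001  0.001  0.001  0.001]
tau [-1.0000e-03 -5.2058e+01 -1.2000e-02 -2.4375e+01 -5.6000e-02  1.7000e-02
  0.0000e+00]
tool_pos [ 281.89  -585.413  403.745]
ee_rot [-0.001  0.975  0.223 -0.   ]
wrist_force [1.084 0.211 0.468]
wrist_torque [-0.006 -0.022 -0.02 ]
grasp_force 0.0
gripper_width 92.099
scene {'fx': 450.854, 'fy': 450.854, 'cx': 272.588, 'cy': 207.71, 'rvec': [0.986, -2.343, 1.183], 'tvec': [367.507, 294.071, 1167.778]}
top {'fx': 470.672, 'fy': 470.672, 'cx': 285.103, 'cy': 205.551, 'rvec': [2.15, -2.118, 0.169], 'tvec': [-28.074, 554.604, 1523.141]}
{'fx': 306.813, 'fy': 306.813, 'cx': 282.592, 'cy': 208.797, 'mount': [[-0.001, -0.964, -0.265, 74.133], [1.0, -0.001, 0.0, -1.586], [-0.0, -0.265, 0.964, 19.667], [0.0, 0.0, 0.0, 1.0]]}
```

View pics/top0.png

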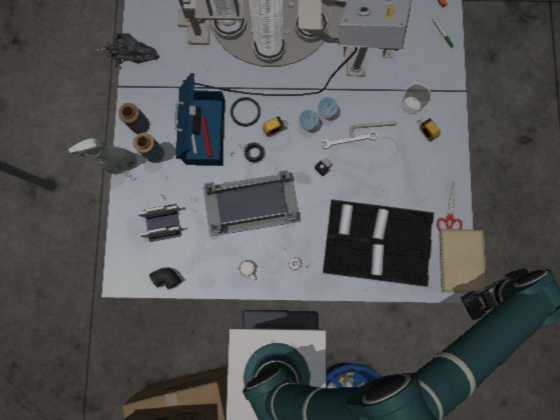

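View pics/scene0.png

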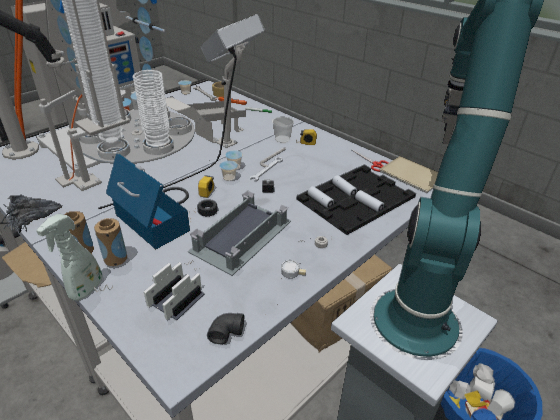

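The top view shows three rollers in the tray, at about (346,220), (380,222) and (377,259). The rack is at (252,204), the two plates on the stand are at (162,222), the coil is at (323,166) and the union at (254,152). I can't tell yet which end of the rack is low.

```bash
cat > h.py <<'E'
from bench import readout, grab_frame, camera_info, order
import cv2,numpy as np
from scipy.spatial.transform import Rotation as R
def cam(n, st=None):
    c=camera_info(n)
    K=np.array([[c["fx"],0,c["cx"]],[0,c["fy"],c["cy"]],[0,0,1]])
    if n=="wrist":
        s=st or readout.observe(); q=s["ee_rot"]
        T=np.eye(4); T[:3,:3]=R.from_quat(q[1:]+q[:1] if isinstance(q,list) else np.r_[q[1:],q[0]]).as_matrix(); T[:3,3]=s["tool_pos"]
        M=np.linalg.inv(T@np.array(c["mount"]))
        return K,M[:3,:3],M[:3,3]
    return K,R.from_rotvec(np.ravel(c["rvec"])).as_matrix(),np.ravel(c["tvec"])
def px2w(C,u,v,z):
    K,Rm,t=C; d=Rm.T@np.linalg.solve(K,[u,v,1]); o=-Rm.T@t
    return o+d*(z-o[2])/d[2]
def w2px(C,p):
    K,Rm,t=C; q=K@(Rm@np.asarray(p,float)+t); return q[:2]/q[2]
def tool(): 
    s=readout.observe(); q=s["ee_rot"]; return np.array(s["tool_pos"]),R.from_quat(np.r_[q[1:],q[0]]).as_matrix()
def move(p,yaw):
    """tool-frame shift and roll to bring TCP to world p, tool pointing down, tool-y axis along world yaw (mod pi)"""
    o,M=tool(); d=M.T@(np.asarray(p)-o)
    y=np.arctan2(M[1,1],M[0,1]); a=(yaw-y+np.pi/2)%np.pi-np.pi/2
    return np.round(d,1),round(-a,4)
E
python3 - <<'E'
from h import *
C=cam("top")
for n,u,v,z in[("rackmid",252,204,24),("stand",162,222,40),("r1",346,220,22),("r2",380,222,22),("r3",377,259,22),("coil",323,166,45),("union",254,152,28),("tray",379,242,18),("rbl",205,190,66),("rtr",298,215,66)]:
    print(n,np.round(px2w(C,u,v,z)))
f=cv2.imread("pics/top0.png")[160:250,135:315]; a=cv2.resize(f,None,fx=4,fy=4,interpolation=cv2.INTER_CUBIC)
g=cv2.imread("pics/scene0.png")[185:325,140:295]; b=cv2.resize(g,None,fx=3.8,fy=3.8,interpolation=cv2.INTER_CUBIC)
cv2.imwrite("pics/a.png",a); cv2.imwrite("pics/b.png",b)
E
```

```text
rackmid [562.  92.  24.]
stand [494. 389.  40.]
r1 [ 513. -225.   22.]
r2 [ 507. -339.   22.]
r3 [ 384. -327.   22.]
coil [ 692. -146.   45.]
union [743.  90.  28.]
tray [ 440. -336.   18.]
rbl [600. 246.  66.]
rtr [521. -63.  66.]
```

View pics/b.png

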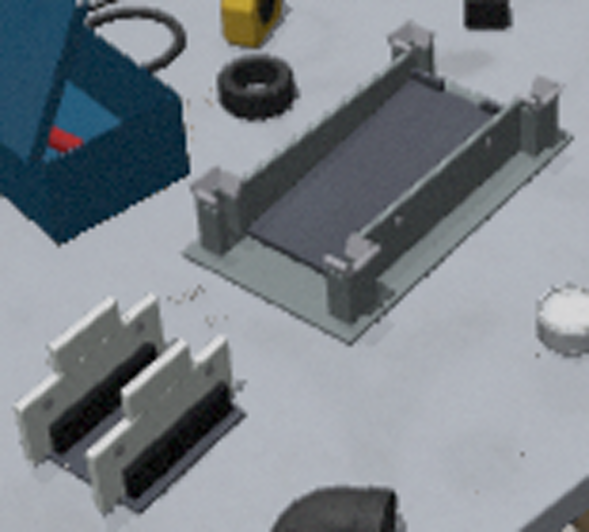

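The rack's lips are at the -y end, so that end is high, and the low end is +y, near the stand. Next I move over the tray for a wrist view.

Call:
carry_out(series=[0,0,0,0.1125,1,0,0,0,0.1125,1,0,0,0,0.1125,1,0,0,0,0.1125,1])

```text
time_s: 0.43
tool_pos: [281.9, -585.5, 404.1]
ee_rot: [-0.0, 1.0, -0.003, -0.0]
wrist_force: [-0.6, 0.1, 0.5]
gripper_width: 91.9
grasp_force: 0.0
```

Call:
carry_out(series=[20,-28,-3,0,1,20,-28,-3,0,1,20,-28,-3,0,1,20,-28,-3,0,1,20,-28,-3,0,1,20,-28,-3,0,1,20,-28,-3,0,1,20,-28,-3,0,1,0,-28,-3,0,1,0,-28,-3,0,1,0,0,0,0,1,0,0,0,0,1])

```text
time_s: 1.43
tool_pos: [442.7, -304.5, 434.8]
ee_rot: [0.0, 1.0, 0.001, 0.0]
wrist_force: [-0.6, 0.0, -0.5]
gripper_width: 92.2
grasp_force: 0.0
```

```bash
python3 - <<'E'
from h import *
print(tool(), readout.observe()["joint_pos"])
C=cam("wrist"); np.save("c1.npy",np.array([C[0],C[1],np.c_[C[2],C[2],C[2]]]))
f=grab_frame("wrist"); cv2.imwrite("pics/w1.png",f)
E
```

```text
(array([ 442.70224393, -304.45245494,  434.81810225]), array([[ 9.99998271e-01,  1.85447498e-03,  1.40236634e-04],
       [ 1.85448219e-03, -9.99998279e-01, -5.13092568e-05],
       [ 1.40141241e-04,  5.15692344e-05, -9.99999989e-01]])) [ 0.57942089  0.24867444 -0.04636464  1.84531755  0.01313655  1.04774755
 -1.04102198]
```

View pics/w1.png

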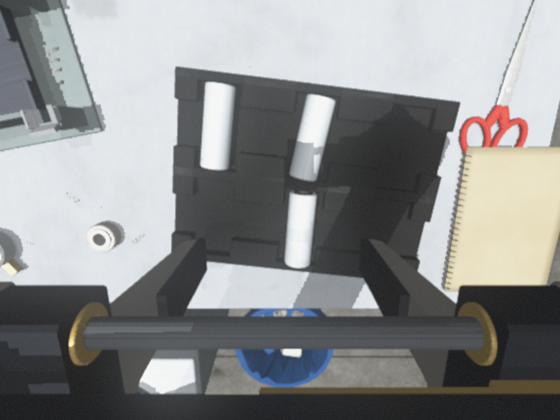

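The wrist view shows the rollers at (217,126), (313,140) and (300,230), all in their pockets. I'll fit their poses with a silhouette fit, and move over to look at the rack and stand.

```bash
cat >> h.py <<'E'
from scipy.optimize import least_squares
def cyl(x,y,yaw,z=22,r=18,L=100):
    a=np.linspace(0,2*np.pi,40); P=[]
    for e in(-L/2,L/2):
        P.append(np.c_[x+e*np.cos(yaw)-r*np.cos(a)*np.sin(yaw), y+e*np.sin(yaw)+r*np.cos(a)*np.cos(yaw), z+r*np.sin(a)])
    return np.vstack(P)
def proj(C,P):
    K,Rm,t=C; q=(np.asarray(P)@Rm.T+t)@K.T; return q[:,:2]/q[:,2:]
def box4(pts):
    (c,(w,h),a)=cv2.minAreaRect(pts.astype(np.float32)); b=cv2.boxPoints((c,(w,h),a))
    d=b-b.mean(0); e=[(b[i]-b[i-1]) for i in range(4)]; l=max(e,key=np.linalg.norm); ang=np.arctan2(l[1],l[0])%np.pi
    return np.array([*c,ang*50]),max(w,h),min(w,h)
def rollers(C,f,seeds,z=22,th=105):
    g=cv2.cvtColor(f,cv2.COLOR_BGR2GRAY); out=[]
    n,lab=cv2.connectedComponents((g>th).astype(np.uint8))
    for u,v,yaw in seeds:
        l=lab[v,u]; ys,xs=np.where(lab==l); m,w,h=box4(np.c_[xs,ys])
        p0=px2w(C,u,v,z)
        def fn(p):
            r=box4(cv2.convexHull(proj(C,cyl(p[0],p[1],p[2]/100,z)).astype(np.float32))[:,0])[0]-m
            r[2]=(r[2]+25*np.pi)%(50*np.pi)-25*np.pi; return r
        s=least_squares(fn,[p0[0],p0[1],yaw*100],diff_step=1e-3)
        mod=box4(proj(C,cyl(s.x[0],s.x[1],s.x[2]/100,z)))
        out.append([s.x[0],s.x[1],s.x[2]/100,s.cost,w,h,*mod[1:]])
    return np.array(out)
E
python3 - <<'E'
from h import *
d=np.load("c1.npy"); C=(d[0],d[1],d[2][:,0]); f=cv2.imread("pics/w1.png")
np.set_printoptions(suppress=True)
print(np.round(rollers(C,f,[(217,126,0),(316,125,-.1),(300,225,0)]),3))
for u,v in[(178,68),(458,102),(172,255),(420,277)]: print(np.round(px2w(C,u,v,18)))
for u,v in[(103,129),(67,0),(60,112)]: print(np.round(px2w(C,u,v,6)))
E
```

```text
[[ 512.985 -222.436    0.      17.356   88.891   30.985   87.979   30.684]
 [ 500.159 -337.978   -0.239    0.      87.07    30.317   86.381   29.803]
 [ 378.824 -326.664    0.       5.203   76.593   27.523   78.641   27.518]]
[ 581. -179.   18.]
[ 543. -518.   18.]
[ 340. -149.   18.]
[ 306. -500.   18.]
[510. -72.   6.]
[656. -52.   6.]
[531. -20.   6.]
```

Call:
carry_out(series=[0,-36,0,0,1,0,-36,0,0,1,0,-36,0,0,1,0,-36,0,0,1,0,-36,0,0,1,0,-36,0,0,1,0,-36,0,0,1,0,-36,0,0,1,0,-36,0,0,1,0,-36,0,0,1,0,-36,0,0,1,0,-36,0,0,1])

```text
time_s: 2.48
tool_pos: [443.5, 126.3, 434.6]
ee_rot: [0.0, 1.0, -0.002, 0.0]
wrist_force: [1.3, -0.0, -0.1]
gripper_width: 92.0
grasp_force: 0.0
```

Call:
carry_out(series=[0,-36,0,0,1,0,-36,0,0,1,0,-36,0,0,1,0,0,0,0,1,0,0,0,0,1])

```text
time_s: 2.9
tool_pos: [443.7, 234.7, 434.1]
ee_rot: [-0.0, 1.0, 0.0, -0.001]
wrist_force: [0.4, -0.3, -1.1]
gripper_width: 91.9
grasp_force: 0.0
```

```bash
python3 - <<'E'
from h import *
print(tool(), readout.observe()["joint_pos"])
C=cam("wrist"); np.save("c2.npy",np.array([C[0],C[1],np.c_[C[2],C[2],C[2]]]))
f=grab_frame("wrist"); cv2.imwrite("pics/w2.png",f)
cv2.imwrite("pics/w2b.png",cv2.resize(f[:300],None,fx=1.42,fy=1.42,interpolation=cv2.INTER_CUBIC))
E
```

```text
(array([443.72929288, 234.72045481, 434.10034587]), array([[ 9.99999416e-01,  2.51583126e-04, -1.05103127e-03],
       [ 2.51836183e-04, -9.99999939e-01,  2.40645406e-04],
       [-1.05097066e-03, -2.40909953e-04, -9.99999419e-01]])) [-0.13842612  0.22702859 -0.47440785  1.90146407  0.11849999  1.04125792
 -2.23303841]
```

View pics/w2b.png

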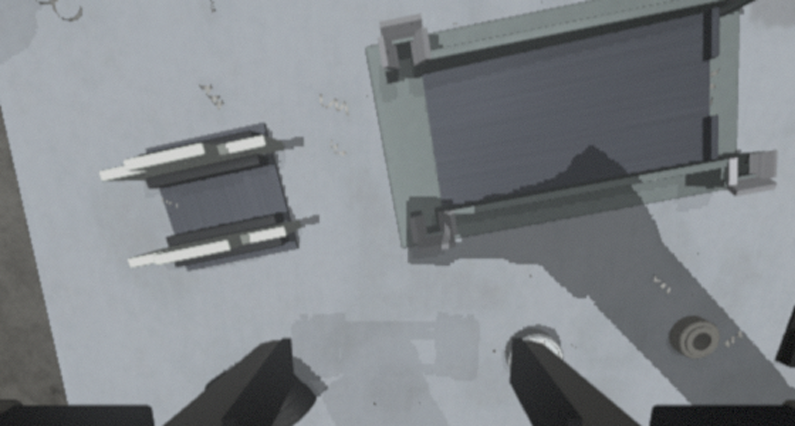

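The low-end posts are at about (405,45) and (432,228) in this crop, the lips are at the right end, and the plate tabs run along y at about (165,160) and (190,245). Now enlarged crops to get exact corners.

```bash
python3 - <<'E'
from h import *
d=np.load("c1.npy"); C=(d[0],d[1],d[2][:,0]); f=cv2.imread("pics/w1.png")
np.set_printoptions(suppress=True)
print(np.round(rollers(C,f,[(217,126,-.1),(316,125,-.1),(300,225,-.1)]),3))
f=cv2.imread("pics/w2.png")
a=cv2.resize(f[80:195,62:222],None,fx=5,fy=5,interpolation=cv2.INTER_CUBIC); cv2.imwrite("pics/c1.png",np.clip(a*1.0,0,255))
b=cv2.resize(f[0:185,252:552],None,fx=2.66,fy=2.66,interpolation=cv2.INTER_CUBIC); cv2.imwrite("pics/c2.png",np.clip(b*1.5,0,255))
E
```

```text
[[ 513.273 -221.973   -0.122    0.      88.891   30.985   87.471   30.889]
 [ 500.159 -337.978   -0.239    0.      87.07    30.317   86.381   29.803]
 [ 378.909 -326.835   -0.058    0.      76.593   27.523   78.637   27.505]][ WARN:0@0.097] global loadsave.cpp:1063 imwrite_ Unsupported depth image for selected encoder is fallbacked to CV_8U.
```

View pics/c1.png

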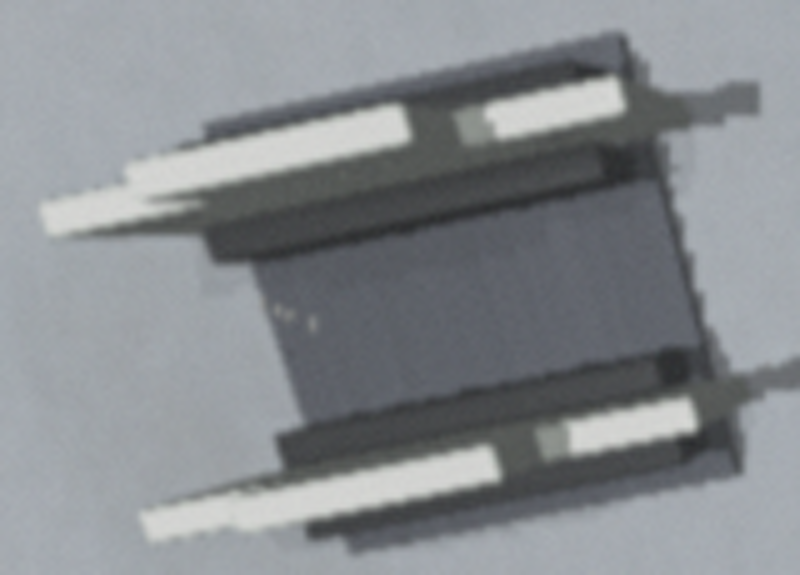

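View pics/c2.png

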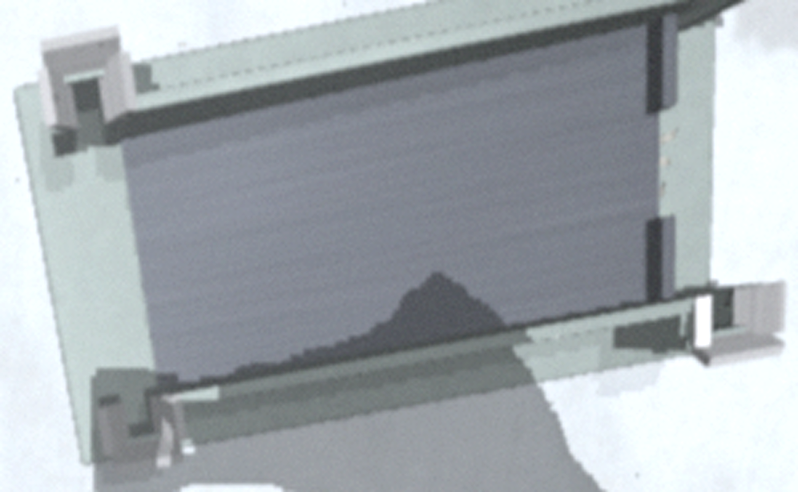

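```bash
python3 - <<'E'
from h import *
d=np.load("c2.npy"); C=(d[0],d[1],d[2][:,0]); np.set_printoptions(suppress=True)
def tf(p,L): 
    c,s=np.cos(p[2]),np.sin(p[2]); return np.c_[p[0]+c*L[:,0]-s*L[:,1],p[1]+s*L[:,0]+c*L[:,1],L[:,2]]
L=np.array([[155,87,6],[155,-87,6],[112,-55,14],[112,55,14],[-112,-21,34],[-112,21,34]],float)
px=np.array([[82,463],[15,90],[122,138],[157,385],[660,112],[660,215]])/2.66+[252,0]
s=least_squares(lambda p:(proj(C,tf(p,L))-px).ravel(),[560,92,1.5])
print("rack",np.round(s.x,3),np.round(s.fun.reshape(-1,2),1).tolist())
# post-top checks (px in c2): outer faces
r=s.x; lo=tf(r,np.array([[125,0,6.],[-125,0,6],[0,0,24]])); print(np.round(lo,1))
for q in[(42,42),(118,28),(784,282),(782,352)]:
    w=px2w(C,q[0]/2.66+252,q[1]/2.66,66); v=w[:2]-r[:2]; c,sn=np.cos(r[2]),np.sin(r[2]); print("post local",np.round([c*v[0]+sn*v[1],-sn*v[0]+c*v[1]],1))
for nm,q in dict(far=[(128,175),(412,121),(42,220),(625,93)],near=[(235,513),(498,463),(143,526),(697,414)]).items():
    px=np.array(q)/5+[62,80]
    def fn(p): 
        T=np.array([[0,30,82+p[3]],[0,-30,82+p[3]],[0,67,56+p[3]],[0,-67,56+p[3]]]); return (proj(C,tf(p,T))-px).ravel()
    s=least_squares(fn,[494,389,.1,6]); print(nm,np.round(s.x,3),np.round(s.fun.reshape(-1,2),1).tolist())
E
```

```text
rack [565.313  98.482   1.751] [[0.2, 0.7], [-0.8, -1.7], [-0.7, 0.6], [0.6, 0.6], [0.5, -0.4], [0.3, 0.6]]
[[542.9 221.5   6. ]
 [587.8 -24.5   6. ]
 [565.3  98.5  24. ]]
post local [139.6 -83.3]
post local [110.6 -82.7]
post local [-139.8   55.3]
post local [-140.2   83.3]
far [531.217 405.189   0.194   5.545] [[0.1, 1.0], [-0.3, -0.2], [0.0, -0.7], [0.2, -0.1]]
near [461.524 395.305   0.194   3.713] [[-0.3, 0.4], [0.2, -0.2], [0.2, -0.3], [-0.1, 0.0]]
```

The fits are consistent: the posts come out symmetric at ±125 and the plates 70.4 mm apart. Next I approach the near plate, with the jaw partly closed to clear the other plate.

Call:
carry_out(series=[3,-32,18,0,-0.2,3,-32,18,0,-0.2,3,-32,18,0,-0.2,3,-32,18,0,-0.2,3,-32,18,0,-0.2,3,0,0,-0.11,-0.2,0,0,0,-0.12,-0.2,0,0,0,-0.12,-0.2,0,0,0,-0.12,-0.2,0,0,0,-0.12,-0.2,0,0,0,-0.12,-0.2,0,0,0,-0.12,-0.2], grip_force=30)

```text
time_s: 3.95
tool_pos: [463.3, 391.4, 344.1]
ee_rot: [0.001, 0.915, 0.403, -0.0]
wrist_force: [-0.2, -0.1, 0.3]
gripper_width: 36.9
grasp_force: 0.0
```

Call:
carry_out(series=[0,0,0,-0.12,-0.2,0,0,0,-0.12,-0.2,0,0,0,-0.12,-0.2,0,0,0,-0.12,-0.2,0,0,0,-0.12,-0.2,0,0,0,-0.12,-0.2,0,0,0,-0.12,-0.2,0,0,0,-0.095,-0.2,0,0,0,0,-0.2,0,0,0,0,-0.2])

```text
time_s: 4.78
tool_pos: [462.8, 392.1, 344.0]
ee_rot: [0.0, 0.638, 0.77, -0.001]
wrist_force: [-1.2, 1.0, -0.5]
gripper_width: 36.3
grasp_force: 0.0
```

```bash
python3 - <<'E'
from h import *
s=readout.observe(); print(s["tool_pos"],s["gripper_width"],np.round(s["joint_pos"],2)); print(move([461.5,395.3,245],.194))
C=cam("wrist"); f=grab_frame("wrist"); cv2.imwrite("pics/w3.png",f)
for p in[(461.5,395.3,86),(531,405,86)]: print(w2px(C,p))
E
```

```text
[462.82744033 392.05223361 344.04051348] 36.32996593713926 [-0.14  0.64 -0.86  1.72  0.55  1.04 -1.01]
(array([ 3.6, -0.7, 99. ]), np.float64(-0.0073))
[282.86990424 216.60570692]
[368.96172553 220.52805847]
```

View pics/w3.png

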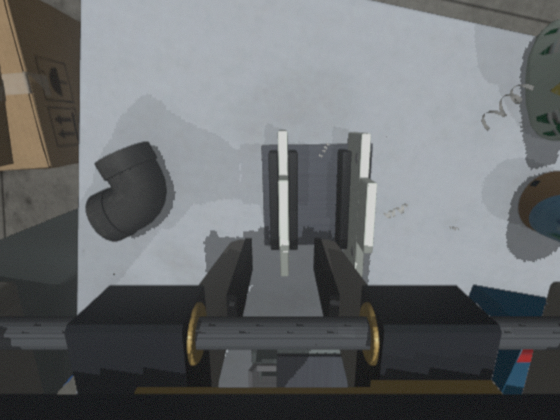

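The view shows the near plate's tab at u≈284, v 180–245, against a predicted (283,217), so it is centred between the fingers. I descend, grip and lift.

Call:
carry_out(series=[2,-0.5,25,-0.007,-0.2,2,0,25,0,-0.2,0,0,25,0,-0.2,0,0,14,0,-0.2,0,0,10,0,-0.2,0,0,0,0,-1,0,0,0,0,-1,0,0,0,0,-1,0,0,0,0,-1,0,0,0,0,-1,0,0,0,0,-1], grip_force=30)

```text
time_s: 5.75
tool_pos: [460.5, 398.3, 246.9]
ee_rot: [0.0, 0.633, 0.774, 0.001]
wrist_force: [1.0, 0.3, 2.9]
gripper_width: 7.8
grasp_force: 30.0
```

```bash
python3 - <<'E'
from h import *
s=readout.observe(); print(np.round(s["tool_pos"],1),s["gripper_width"],s["grasp_force"],s["wrist_force"])
E
```

```text
[460.5 398.3 246.9] 7.837203381686544 29.972986802458763 [0.98570127 0.25320273 2.93036284]
```

Call:
carry_out(series=[0,0,-5,0,-1,0,0,-15,0,-1,0,0,-25,0,-1,0,0,-25,0,-1,0,0,-25,0,-1,0,0,0,0,-1])

```text
time_s: 6.25
tool_pos: [460.1, 399.3, 345.8]
ee_rot: [0.0, 0.633, 0.774, 0.003]
wrist_force: [1.2, 1.1, -0.8]
gripper_width: 8.1
grasp_force: 30.0
```

```bash
python3 - <<'E'
from h import *
s=readout.observe(); print(np.round(s["tool_pos"],1),s["gripper_width"],s["grasp_force"],s["wrist_force"],np.round(s["joint_pos"],2)); print(move([542.9,221.5,340],1.751))
f=grab_frame("wrist"); cv2.imwrite("pics/w4.png",f)
E
```

```text
[460.1 399.3 345.8] 8.053830607307347 29.97764077037573 [ 1.17235964  1.12770522 -0.77135505] [-0.15  0.64 -0.86  1.72  0.55  1.04 -1.01]
(array([-190.8,   45.8,    5.4]), np.float64(-1.5509))
```

Call:
carry_out(series=[-27,6.5,0,0,-1,-27,6.5,0,0,-1,-27,6.5,0,0,-1,-27,6.5,0,0,-1,-27,6.5,0,0,-1,-27,6.5,0,0,-1,-27,6.5,0,0,-1,0,0,0,0.12,-1,0,0,0,0.12,-1,0,0,0,0.12,-1,0,0,0,0.12,-1,0,0,0,0.12,-1])

```text
time_s: 7.3
tool_pos: [541.5, 221.2, 339.2]
ee_rot: [-0.0, 0.835, 0.55, -0.002]
wrist_force: [-0.6, 0.0, -1.4]
gripper_width: 7.5
grasp_force: 30.0
```

Call:
carry_out(series=[0,0,0,0.12,-1,0,0,0,0.12,-1,0,0,0,0.12,-1,0,0,0,0.12,-1,0,0,0,0.12,-1,0,0,0,0.12,-1,0,0,0,0.12,-1,0,0,0,0.12,-1,0,0,0,0.03,-1,0,0,0,0,-1,0,0,0,0,-1])

```text
time_s: 8.22
tool_pos: [541.6, 221.6, 339.6]
ee_rot: [0.0, 0.996, 0.091, -0.001]
wrist_force: [-0.0, -0.2, -1.3]
gripper_width: 8.0
grasp_force: 30.0
```

```bash
python3 - <<'E'
from h import *
s=readout.observe(); print(np.round(s["tool_pos"],1),s["gripper_width"],np.round(s["joint_pos"],2)); print(move([542.9,221.5,340],1.751))
f=grab_frame("wrist"); cv2.imwrite("pics/w5.png",f)
E
```

```text
[541.6 221.6 339.6] 8.012855760695986 [-0.06  0.49 -0.51  1.8   0.29  0.93 -2.08]
(array([ 1.3,  0.3, -0.4]), np.float64(0.0019))
```

View pics/w5.png

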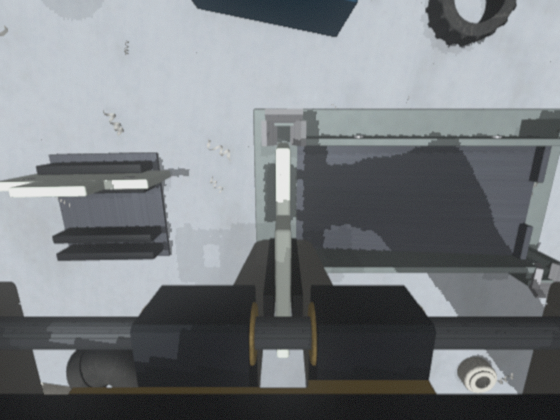

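The plate is aligned with the far post slot at u≈283. The shoulder end at (283,148) lets me check its sideways offset.

```bash
python3 - <<'E'
from h import *
C=cam("wrist"); o,M=tool()
for u,v,z in[(283,148,153),(283,202,179),(283,131,66),(267,112,66),(304,112,66)]:
    w=px2w(C,u,v,z); print(np.round(w,1),"tool-xy rel",np.round(M.T@(w-o),1))
c,s=np.cos(1.751),np.sin(1.751)
print(M.T@(np.array([542.9+83*s,221.5-83*c,66])-o))
E
```

```text
[601.8 233.8 153. ] tool-xy rel [ 61.6  -1.1 186.7]
[578.9 229.6 179. ] tool-xy rel [ 38.3  -1.2 160.7]
[608.7 234.9  66. ] tool-xy rel [ 68.8  -1.  273.7]
[620.7 249.9  66. ] tool-xy rel [ 83.3 -13.6 273.6]
[626.  221.2  66. ] tool-xy rel [ 83.3  15.6 273.6]
[ 84.66788518   0.40928131 273.62421372]
```

Call:
carry_out(series=[2,1,15,0,-1,0,0,15,0,-1,0,0,10,0,-1,0,0,8,0,-1,0,0,8,0,-1,0,0,6,0,-1,0,0,6,0,-1,0,0,0,0,-1])

```text
time_s: 8.93
tool_pos: [549.6, 221.5, 276.1]
ee_rot: [-0.002, 0.996, 0.09, 0.008]
wrist_force: [12.0, 0.3, 7.4]
gripper_width: 7.9
grasp_force: 30.0
```

Call:
carry_out(series=[0,0,5,0,-1,0,0,5,0,-1,0,0,4,0,-1,0,0,3,0,-1,0,0,0,0,-1])

```text
time_s: 9.35
tool_pos: [550.9, 222.2, 263.1]
ee_rot: [-0.002, 0.996, 0.09, 0.011]
wrist_force: [9.6, -2.1, 27.4]
gripper_width: 7.7
grasp_force: 30.0
```

The plate is being pushed +x by one post, as the view suggested (shoulder end at 61.6 instead of 67). I shift the command that way.

Call:
carry_out(series=[0,0,-6,0,-1,4,0,0,0,-1,4,0,0,0,-1,0,0,0,0,-1])

```text
time_s: 9.68
tool_pos: [553.3, 223.3, 263.9]
ee_rot: [-0.0, 0.996, 0.09, 0.001]
wrist_force: [-1.4, -0.5, 15.7]
gripper_width: 8.0
grasp_force: 30.0
```

Call:
carry_out(series=[0,0,4,0,-1,0,0,4,0,-1,0,0,4,0,-1,0,0,0,0,-1])

```text
time_s: 10.02
tool_pos: [554.9, 223.9, 256.0]
ee_rot: [-0.0, 0.996, 0.09, 0.005]
wrist_force: [-3.2, -4.4, 36.4]
gripper_width: 7.8
grasp_force: 30.0
```

```bash
python3 - <<'E'
from h import *
s=readout.observe(); print(np.round(s["tool_pos"],1),s["wrist_force"],s["wrist_torque"])
f=grab_frame("wrist"); a=cv2.resize(f[60:320,190:370],None,fx=2.3,fy=2.3,interpolation=cv2.INTER_CUBIC)
g=grab_frame("scene"); cv2.imwrite("pics/s6.png",g); b=cv2.resize(g[190:300,170:300],None,fx=2.9,fy=2.9,interpolation=cv2.INTER_CUBIC)
h=600; o=np.zeros((600,a.shape[1]+b.shape[1],3),np.uint8); o[:a.shape[0],:a.shape[1]]=a; o[:b.shape[0],a.shape[1]:]=b
print(o.shape); cv2.imwrite("pics/v6.png",o[:,:800])
E
```

```text
[554.9 223.9 256. ] [-3.17161251 -4.35685068 36.43127428] [-1.11513379  0.50005063 -0.08114699]
(600, 791, 3)
```

View pics/v6.png

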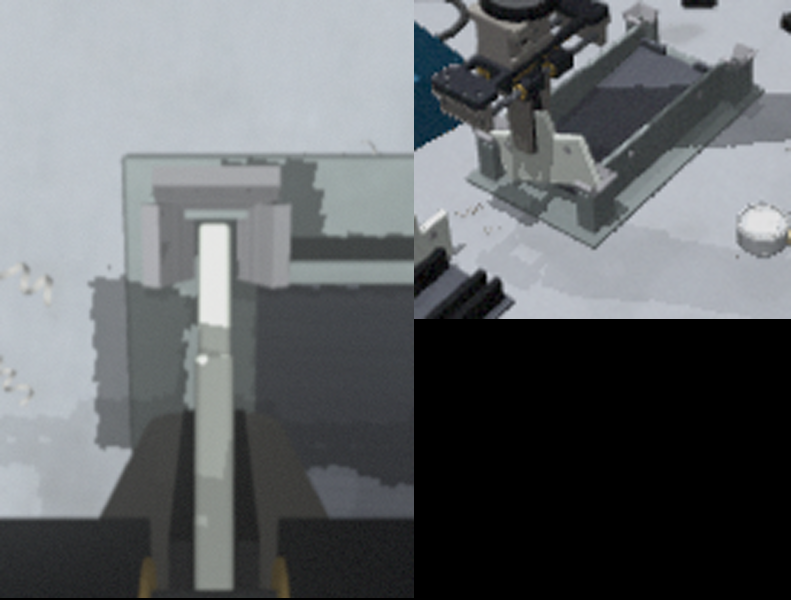

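The plate has tilted in its own plane: the far end is in its post slot and the near end is hung up on the flare. I relieve the load, shift about 3 mm to the far side, and release so it can settle.

Call:
carry_out(series=[0,0,-8,0,-1,3,0,0,0,-1,0,0,0,0,-1])

```text
time_s: 10.37
tool_pos: [555.7, 223.2, 257.8]
ee_rot: [-0.0, 0.996, 0.09, 0.001]
wrist_force: [4.0, 1.5, 3.9]
gripper_width: 7.9
grasp_force: 30.0
```

Call:
carry_out(series=[0,0,0,0,-0.7,0,0,0,0,-0.7,0,0,0,0,-0.7,0,0,0,0,-0.7,0,0,0,0,-0.7])

```text
time_s: 10.78
tool_pos: [554.7, 223.1, 257.0]
ee_rot: [0.0, 0.996, 0.09, -0.001]
wrist_force: [0.2, -0.7, 0.4]
gripper_width: 13.6
grasp_force: 0.0
```

```bash
python3 - <<'E'
from h import *
s=readout.observe(); print(np.round(s["tool_pos"],1),s["wrist_force"],s["gripper_width"])
f=grab_frame("wrist"); a=cv2.resize(f[60:320,190:370],None,fx=2.3,fy=2.3,interpolation=cv2.INTER_CUBIC)
g=grab_frame("scene"); cv2.imwrite("pics/s7.png",g); b=cv2.resize(g[190:300,170:300],None,fx=2.9,fy=2.9,interpolation=cv2.INTER_CUBIC)
o=np.zeros((600,a.shape[1]+b.shape[1],3),np.uint8); o[:a.shape[0],:a.shape[1]]=a; o[:b.shape[0],a.shape[1]:]=b
cv2.imwrite("pics/v7.png",o[:,:800])
E
```

```text
[554.7 223.1 257. ] [ 0.16960437 -0.65210426  0.41876943] 13.636828530967525
```

View pics/v7.png

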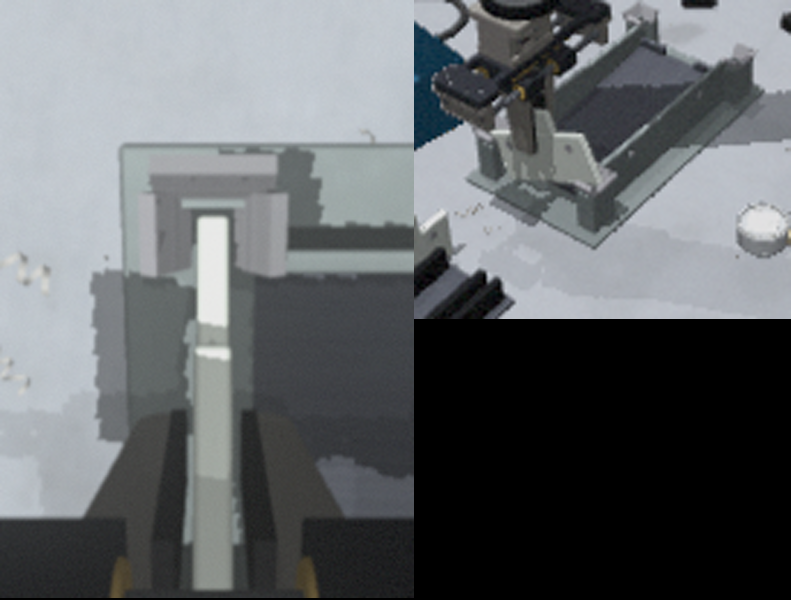

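```bash
python3 - <<'E'
from h import *
C=cam("scene"); K,Rm,t=C; o=-Rm.T@t; y=1.751; n=np.array([np.cos(y),np.sin(y),0]); l=np.array([np.sin(y),-np.cos(y),0]); P=np.array([565.3,98.5,0])+125*n
for nm,u,v in[("near bot",607,180),("near top",585,135),("far bot",515,183),("far top",478,130),("tab r?",552,135),("postnear top",612,180)]:
    d=Rm.T@np.linalg.solve(K,[(u-414)/2.9+170,v/2.9+190,1]); w=o+d*(((P-o)@n)/(d@n)); print(nm,np.round([(w-P)@l,w[2]],1))
for L in[(83,66),(-83,66),(-67,62),(67,62),(-67,6),(67,6),(-55,66),(30,88),(-30,88)]:
    q=w2px(C,P+l*L[0]+np.array([0,0,L[1]])); print(L,np.round(((q-[170,190])*2.9+[414,0])))
E
```

```text
near bot [-84.9  70.6]
near top [-60.1 115.5]
far bot [41.4 -0.7]
far top [87.4 49.1]
tab r? [-16.9  94.1]
postnear top [-91.2  74. ]
(83, 66) [480. 119.]
(-83, 66) [606. 183.]
(-67, 62) [593. 179.]
(67, 62) [491. 128.]
(-67, 6) [595. 221.]
(67, 6) [496. 169.]
(-55, 66) [583. 171.]
(30, 88) [517. 122.]
(-30, 88) [563. 145.]
```

The clicked corners give a tilt of about 0.49 rad, with the near bottom corner resting on top of the near post. I'll regrip and lift it out. Then I'll level it by pressing its bottom edge onto the clear worktop between the rack and the stand.

Call:
carry_out(series=[0,0,0,0,-1,0,0,0,0,-1,0,0,0,0,-1,0,0,-3,0,-1,0,0,-8,0,-1,0,0,-15,0,-1,0,0,-20,0,-1,0,0,-20,0,-1,0,0,-14,0,-1,0,0,-8,0,-1,0,0,-2,0,-1], grip_force=30)

```text
time_s: 11.8
tool_pos: [555.3, 223.3, 349.8]
ee_rot: [-0.0, 0.996, 0.09, 0.002]
wrist_force: [0.4, 0.8, -1.1]
gripper_width: 7.8
grasp_force: 30.0
```

Call:
carry_out(series=[-1,-4,0,0,-1,-2,-8,0,0,-1,-2,-12,0,0,-1,-2,-14,0,0,-1,-2,-14,0,0,-1,-2,-10,0,0,-1,-1,-6,0,0,-1,0,-2,0,0,-1,0,0,10,0,-1,0,0,15,0,-1,0,0,10,0,-1,0,0,5,0,-1])

```text
time_s: 12.8
tool_pos: [530.6, 288.6, 305.4]
ee_rot: [0.001, 0.996, 0.09, -0.001]
wrist_force: [-0.1, 0.2, -1.2]
gripper_width: 7.7
grasp_force: 30.0
```

```bash
python3 - <<'E'
from h import *
s=readout.observe(); print(np.round(s["tool_pos"],1),s["wrist_force"],s["gripper_width"],s["wrist_torque"])
E
```

```text
[530.6 288.6 305.4] [-0.08410527  0.21261371 -1.20242556] 7.7154509720892195 [ 0.05341005 -0.00453377  0.03185027]
```

Call:
carry_out(series=[0,0,15,0,-1,0,0,15,0,-1,0,0,10,0,-1,0,0,5,0,-1,0,0,3,0,-1,0,0,3,0,-1,0,0,0,0,-1], grip_force=15)

```text
time_s: 13.38
tool_pos: [530.8, 289.8, 256.6]
ee_rot: [0.0, 0.996, 0.09, 0.0]
wrist_force: [-0.1, 0.6, -2.2]
gripper_width: 7.7
grasp_force: 15.0
```

Call:
carry_out(series=[0,0,3,0,-1,0,0,3,0,-1,0,0,3,0,-1,0,0,0,0,-1])

```text
time_s: 13.72
tool_pos: [530.4, 290.2, 249.2]
ee_rot: [0.0, 0.996, 0.09, 0.0]
wrist_force: [-4.4, -1.7, 10.7]
gripper_width: 8.0
grasp_force: 15.0
```

Call:
carry_out(series=[0,0,3,0,-1,0,0,3,0,-1,0,0,0,0,-1])

```text
time_s: 13.97
tool_pos: [530.1, 290.3, 243.8]
ee_rot: [0.001, 0.996, 0.09, -0.0]
wrist_force: [-6.8, -4.2, 14.8]
gripper_width: 8.2
grasp_force: 15.0
```

Call:
carry_out(series=[0,0,3,0,-1,0,0,3,0,-1,0,0,0,0,-1])

```text
time_s: 14.22
tool_pos: [530.0, 290.3, 237.8]
ee_rot: [0.001, 0.996, 0.09, -0.0]
wrist_force: [-7.5, -2.8, 16.2]
gripper_width: 7.7
grasp_force: 15.0
```

```bash
python3 - <<'E'
from h import *
s=readout.observe(); print(np.round(s["tool_pos"],1),s["wrist_force"],s["wrist_torque"])
f=grab_frame("wrist"); cv2.imwrite("pics/w8.png",f); g=grab_frame("scene"); cv2.imwrite("pics/s8.png",g)
b=cv2.resize(g[190:320,140:290],None,fx=4.6,fy=4.6,interpolation=cv2.INTER_CUBIC); cv2.imwrite("pics/v8.png",b)
E
```

```text
[530.  290.3 237.8] [-7.52840795 -2.81307972 16.17601001] [-0.8066018   1.39416769 -0.06302407]
```

Call:
carry_out(series=[0,0,2,0,-1,0,0,2,0,-1,0,0,0,0,-1])

```text
time_s: 14.57
tool_pos: [529.9, 290.3, 233.8]
ee_rot: [0.001, 0.996, 0.09, -0.0]
wrist_force: [-7.2, -3.7, 15.7]
gripper_width: 7.8
grasp_force: 15.0
```

Call:
carry_out(series=[0,0,2,0,-1,0,0,2,0,-1,0,0,0,0,-1])

```text
time_s: 14.82
tool_pos: [529.9, 290.3, 229.8]
ee_rot: [0.001, 0.996, 0.09, -0.0]
wrist_force: [-7.4, -4.1, 14.9]
gripper_width: 7.7
grasp_force: 15.0
```

```bash
python3 - <<'E'
from h import *
s=readout.observe(); print(np.round(s["tool_pos"],1),s["wrist_force"],s["wrist_torque"])
f=grab_frame("wrist"); cv2.imwrite("pics/w8.png",f); g=grab_frame("scene"); cv2.imwrite("pics/s8.png",g)
a=cv2.resize(f[60:320,190:370],None,fx=2.2,fy=2.2,interpolation=cv2.INTER_CUBIC)
b=cv2.resize(g[200:310,155:255],None,fx=4,fy=4,interpolation=cv2.INTER_CUBIC)
o=np.zeros((600,a.shape[1]+b.shape[1],3),np.uint8); o[:a.shape[0],:a.shape[1]]=a; o[:b.shape[0],a.shape[1]:]=b
print(a.shape,b.shape); cv2.imwrite("pics/v8.png",o)
E
```

```text
[529.9 290.3 229.8] [-7.38413253 -4.09929669 14.94369892] [-0.86194216  1.50908105 -0.05425565]
(572, 396, 3) (440, 400, 3)
```

View pics/v8.png

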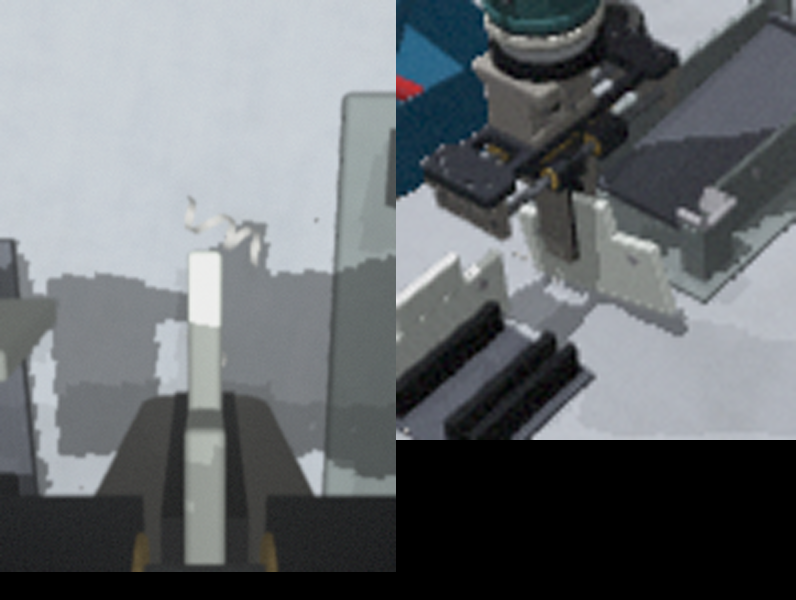

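The plate is nearly level now. I keep pressing until the force rises.

Call:
carry_out(series=[0,0,2,0,-1,0,0,1,0,-1,0,0,0,0,-1])

```text
time_s: 15.17
tool_pos: [529.8, 290.3, 226.8]
ee_rot: [0.001, 0.996, 0.09, -0.0]
wrist_force: [-8.3, -3.3, 16.4]
gripper_width: 8.0
grasp_force: 15.0
```

Call:
carry_out(series=[0,0,2,0,-1,0,0,1,0,-1,0,0,0,0,-1])

```text
time_s: 15.42
tool_pos: [529.7, 290.3, 223.8]
ee_rot: [0.001, 0.996, 0.09, -0.001]
wrist_force: [-8.2, -3.8, 16.8]
gripper_width: 8.0
grasp_force: 15.0
```

Call:
carry_out(series=[0,0,2,0,-1,0,0,1,0,-1,0,0,0,0,-1])

```text
time_s: 15.67
tool_pos: [529.7, 290.2, 220.7]
ee_rot: [0.001, 0.996, 0.09, -0.001]
wrist_force: [-8.2, -4.4, 16.7]
gripper_width: 8.0
grasp_force: 15.0
```

```bash
python3 - <<'E'
from h import *
s=readout.observe(); print(np.round(s["tool_pos"],1),s["wrist_force"],s["wrist_torque"])
C=cam("wrist");f=grab_frame("wrist"); cv2.imwrite("pics/w9.png",f); g=grab_frame("scene"); cv2.imwrite("pics/s9.png",g)
gr=cv2.cvtColor(f,cv2.COLOR_BGR2GRAY)[:,270:294].mean(1); print(np.round(gr[150:300]).astype(int).tolist())
E
```

```text
[529.7 290.2 220.7] [-8.24649825 -4.41189724 16.71320551] [-0.7568266   1.56627606 -0.05634093]
[197, 194, 193, 194, 197, 199, 201, 201, 201, 200, 201, 204, 203, 200, 194, 190, 190, 197, 200, 201, 201, 201, 200, 199, 198, 197, 192, 188, 184, 183, 178, 171, 159, 146, 139, 146, 176, 200, 209, 212, 212, 212, 211, 212, 210, 203, 198, 196, 196, 195, 195, 196, 196, 196, 196, 195, 195, 195, 198, 204, 207, 201, 189, 181, 175, 170, 168, 168, 169, 169, 169, 168, 168, 166, 164, 164, 165, 166, 167, 170, 170, 168, 168, 166, 164, 163, 162, 157, 145, 134, 131, 131, 131, 132, 131, 130, 131, 130, 128, 127, 126, 126, 126, 125, 124, 125, 125, 124, 124, 120, 106, 88, 80, 79, 78, 79, 79, 79, 79, 79, 80, 80, 81, 81, 81, 82, 82, 88, 98, 107, 116, 121, 124, 124, 124, 124, 124, 123, 124, 123, 123, 124, 126, 126, 126, 126, 125, 124, 124, 124]
```

```bash
python3 - <<'E'
from h import *
g=cv2.imread("pics/s9.png").astype(int); h=g[:,:,2]-g[:,:,0]
C=cam("scene"); y=1.751; l=np.array([np.sin(y),-np.cos(y),0]); n=np.array([np.cos(y),np.sin(y),0])
print("R-B"); 
for v in range(244,286): print(v,' '.join('%3d'%x for x in h[v,180:234]))
P=np.array([529.7,290.2,0])
for L in[(-67,0),(-67,56),(67,0),(67,56),(-30,56),(-30,82)]: print(L,np.round(w2px(C,P+l*L[0]+[0,0,L[1]]),1))
E
```

```text
R-B
244 -10  -9 -11  -8  -8 -12  -9  -5  -2  -8  -4  -1  14   8  -9  -9  -9 -12  -5 -12  -5   0  -6   0   3  -1 -11  -8 -11  -4  -7 -10 -10  -8  -9 -14  -8 -11 -11 -10 -10 -12  -9 -10  -9 -12  -9  -8  -6  -7  -8  -9  -7  -7
245 -14  -8 -12  -9  -9  -6  -4  -5  -7  -6  -5  30  43  71  50  -1 -10  -5  -9   0   0  -2  -7   4   3  -4 -10  -7  -6  -8 -10 -12  -9 -12 -12 -13 -12 -12  -9 -10 -12  -8  -9  -6  -8  -9  -8 -10  -8  -6  -8  -8  -8  -8
246 -11 -10 -11 -11  -9  -6  -2  -1   0  -7   2  15  15  21  70  27  -2   4  -7  -6  -2  -3   1   2   5  -4 -11  -8  -7 -12 -11 -12 -10 -12  -8  -7 -11 -11  -9  -9  -9  -9 -10  -7  -9  -9 -12  -8  -9  -9 -10  -7  -6  -7
247  -7  -7 -12 -10 -10 -11  -3   1   5   0  -5  -7  -6  -6  45  41   7  -3  -6  -6  -4  -1   2   3   2  -5  -8  -8  -6  -8  -7  -8  -9  -8 -10  -8 -11 -12 -13  -8  -9  -8  -8  -8 -11 -13  -7  -7  -8 -11  -9  -8  -5  -7
248  -7 -10 -13 -10  -9  -8 -12  -6   3  -2  -6  -9  -6 -11  31  50   4  -7  -1  -2  -3  -6   1   6   3  -3  -9  -6  -7  -8  -4  -8  -7  -7  -8 -10  -8 -11 -11  -7 -10  -7  -7  -8  -9  -8  -9  -8 -11  -7  -7  -6  -3 
[... 7583 characters left out ...]
 -11 -11 -13 -13 -12 -12 -11 -13 -10 -13 -12 -12 -12 -12 -13 -12 -11 -12  -8 -10  -9  -6 -11  -8 -11 -10 -11 -13 -12 -11
284 -15 -14 -15 -16 -15 -12 -13 -15 -14 -14 -10  -3  -9  -6  -5  -9  -8  -8 -10 -10 -13 -14 -11 -12 -11 -11 -14 -12 -13 -12 -10 -13 -11 -12 -13 -12 -12 -12 -12 -13 -10 -12 -13 -10  -9  -8  -8 -11 -11 -12 -11 -13 -12  -9
285 -15 -16 -13 -13 -15 -13 -11 -13 -12 -10  -6  -3  -5  -4 -11  -9 -11  -9  -7 -11 -13 -10 -12 -12 -11 -12 -12 -13 -13 -12 -11 -11 -11 -11 -12 -12 -12 -14 -13 -13 -11 -12 -11 -11 -11 -11 -10 -11 -11 -11 -11 -13 -11 -11
(-67, 0) [217.2 281.9]
(-67, 56) [215.9 267.5]
(67, 0) [182.6 262.6]
(67, 56) [180.5 248.5]
(-30, 56) [205.8 262.1]
(-30, 82) [205.  255.2]
```

```bash
cat >> h.py <<'E'
def inplane(C,P,yaw,uv):
    """intersect pixel rays with the vertical plane through P with normal yaw; returns (lateral, z); lateral + = tool x side"""
    K,Rm,t=C;o=-Rm.T@t;n=np.array([np.cos(yaw),np.sin(yaw),0]);l=np.array([n[1],-n[0],0]);r=[]
    for u,v in uv:
        d=Rm.T@np.linalg.solve(K,[u,v,1]);w=o+d*(((P-o)@n)/(d@n));r.append([(w-P)@l,w[2]])
    return np.array(r)
def fit2d(C,P,yaw,uv,L):
    q=inplane(C,P,yaw,uv);L=np.array(L,float)
    s=least_squares(lambda p:(np.c_[p[0]+np.cos(p[2])*L[:,0]+np.sin(p[2])*L[:,1],p[1]-np.sin(p[2])*L[:,0]+np.cos(p[2])*L[:,1]]-q).ravel(),[0,0,0])
    return s.x,s.fun.reshape(-1,2)   # bottom-centre lateral, z, tilt(+ = top leans to +lateral, + end low)
E
python3 - <<'E'
from h import *
C=cam("scene"); P=np.array([529.7,290.2,0])-4*np.array([np.cos(1.751),np.sin(1.751),0])*-1
uv=[(225.7,281.3),(222.3,263.3),(212,260.7),(209.5,252),(190.2,267.5)]; L=[(-67,0),(-67,56),(-30,56),(-30,82),(67,0)]
np.set_printoptions(suppress=True); print(inplane(C,P,1.751,uv).round(1)); x,r=fit2d(C,P,1.751,uv,L); print(x.round(3),r.round(1).tolist())
E
```

```text
[[-103.4   27.6]
 [ -95.8   91.2]
 [ -58.6   80.2]
 [ -52.4  108.7]
 [  32.1    3.1]]
[-37.708  19.37    0.183] [[-0.2, 3.9], [2.5, -4.6], [1.6, -0.3], [0.1, -3.2], [-4.0, 4.1]]
```

The fit shows 0.18 rad of tilt left and the pads near the tab's far edge, because they slid along the plate. I loosen so the plate drops flat between the fingers, slide back to its middle with the fingers still around it, and check again.

Call:
carry_out(series=[0,0,-4,0,-1,0,0,0,0,-0.75,0,0,0,0,-0.75,0,0,0,0,-0.75,0,0,0,0,-0.75,0,0,0,0,-0.75,-4,0,-2,0,-0.75,-5,0,-3,0,-0.75,-5,0,-3,0,-0.75,-4,0,-3,0,-0.75,0,0,0,0,-0.75])

```text
time_s: 16.68
tool_pos: [512.1, 286.8, 234.5]
ee_rot: [-0.0, 0.996, 0.091, 0.0]
wrist_force: [-0.0, 0.0, -0.6]
gripper_width: 11.6
grasp_force: 0.0
```

```bash
python3 - <<'E'
from h import *
s=readout.observe(); print(np.round(s["tool_pos"],1),s["wrist_force"],s["gripper_width"])
f=grab_frame("wrist"); cv2.imwrite("pics/w10.png",f); g=grab_frame("scene"); cv2.imwrite("pics/s10.png",g)
g=g.astype(int); h=g[:,:,2]-g[:,:,0]
for v in range(244,286,1): print(v,''.join('#' if x>-5 else '.' for x in h[v,175:234]))
print(cv2.cvtColor(f,cv2.COLOR_BGR2GRAY)[:,276:288].mean(1)[160:300].astype(int).tolist())
E
```

```text
[512.1 286.8 234.5] [-0.02012768  0.00863625 -0.64233405] 11.575639123837522
244 ...............#...######....######........................
245 ................##.########..#.####........................
246 ...............####.#..###....#####........................
247 ..............#..##....#####.######......................##
248 ......................#####.#######......................##
249 ............#........#######.#######....................#.#
250 #..........#.......################...#.................###
251 ####....#####......################....#................#.#
252 ######...####......###########.####.....#...........#....##
253 #############..###.################...........#.........##.
254 ###################################................##....#.
255 ###################################............#...........
256 ..##################################.............#........#
257 ....########################.########.....................#
258 ......#################################....................
259 ........##########.####################....................
[... 1665 characters left out ...]
[240, 240, 240, 240, 240, 240, 239, 238, 239, 240, 240, 240, 239, 238, 238, 238, 238, 239, 240, 240, 240, 240, 240, 240, 240, 238, 238, 239, 239, 239, 239, 239, 239, 239, 237, 237, 236, 236, 236, 237, 237, 237, 236, 231, 215, 199, 190, 185, 185, 185, 184, 184, 184, 184, 184, 184, 183, 183, 183, 183, 182, 183, 178, 154, 127, 117, 116, 115, 116, 115, 115, 115, 114, 114, 115, 114, 114, 114, 113, 116, 133, 154, 168, 176, 179, 179, 180, 179, 179, 179, 178, 179, 179, 178, 178, 178, 179, 178, 178, 178, 178, 178, 179, 177, 171, 167, 164, 160, 157, 156, 157, 156, 157, 156, 157, 157, 157, 156, 157, 158, 162, 163, 163, 161, 158, 156, 156, 156, 155, 156, 155, 155, 155, 156, 155, 156, 155, 155, 155, 155]
```

The near edge is vertical and the bottom slope is 0.59, so the plate now stands level. Next I compute where its middle is.

```bash
python3 - <<'E'
from h import *
C=cam("scene"); np.set_printoptions(suppress=True)
o,M=tool()
# near corner of the plate's rack-away (+n) face; residual via level plate hypothesis
for (u,v),z,L in[((224.8,284.6),0,-67),((224.6,270.0),56,-67),((214.2,265.3),56,-30),((213.9,257.7),82,-30)]:
    w=px2w(C,u,v,z); r=M.T@(w-o); print(np.round(w,1),"tool",np.round(r,1),"centre x_t",np.round(r[0]-L,1))
# calibration sanity: scene vs rack post tops from the earlier fit
W=cam("wrist")
f=cv2.imread("pics/w10.png"); 
for v,z in[(185,56),(223,56),(240,82)]: print(v,np.round(M.T@(px2w(W,283,v,z)-o),1))
E
```

```text
[440.8 269.4   0. ] tool [-74.2   3.9 234. ] centre x_t -7.2
[439.8 267.1  56. ] tool [-75.5   6.  178. ] centre x_t -8.5
[473.9 276.   56. ] tool [-40.4   3.4 178.1] centre x_t -10.4
[475.4 273.6  82. ] tool [-39.3   6.  152.1] centre x_t -9.3
185 [ 43.2  -1.2 178.1]
223 [ 22.2  -1.2 178.1]
240 [ 22.5  -1.2 152.1]
```

Call:
carry_out(series=[-4,0,-3,0,-0.75,-4,0,-3,0,-0.75,0,0,0,0,-1,0,0,0,0,-1,0,0,0,0,-1,0,0,0,0,-1], grip_force=55)

```text
time_s: 17.28
tool_pos: [504.6, 285.4, 240.2]
ee_rot: [0.0, 0.996, 0.09, -0.0]
wrist_force: [-4.1, -0.8, 7.3]
gripper_width: 7.7
grasp_force: 55.0
```

Call:
carry_out(series=[0,0,-3,0,-1,0,0,-8,0,-1,0,0,-14,0,-1,0,0,-18,0,-1,0,0,-20,0,-1,0,0,-18,0,-1,0,0,-12,0,-1,0,0,-6,0,-1,0,0,-1,0,-1])

```text
time_s: 18.03
tool_pos: [505.4, 285.3, 341.3]
ee_rot: [-0.0, 0.996, 0.09, 0.001]
wrist_force: [0.2, 0.0, -2.0]
gripper_width: 7.5
grasp_force: 55.0
```

Call:
carry_out(series=[1,2,0,0,-1,2,5,0,0,-1,3,8,0,0,-1,4,10,0,0,-1,4,12,0,0,-1,4,12,0,0,-1,4,10,0,0,-1,3,7,0,0,-1,1,3,0,0,-1,0,0,0,0,-1,0,0,0,0,-1])

```text
time_s: 18.95
tool_pos: [542.9, 222.1, 339.7]
ee_rot: [-0.0, 0.996, 0.09, -0.0]
wrist_force: [0.1, -0.1, -1.1]
gripper_width: 7.8
grasp_force: 55.0
```

```bash
python3 - <<'E'
from h import *
s=readout.observe(); print(np.round(s["tool_pos"],1),s["wrist_force"],s["gripper_width"],move([542.9,221.5,340],1.751))
f=grab_frame("wrist"); cv2.imwrite("pics/w11.png",f); g=grab_frame("scene"); cv2.imwrite("pics/s11.png",g)
print(cv2.cvtColor(f,cv2.COLOR_BGR2GRAY)[:,277:288].mean(1)[120:290].astype(int).tolist())
W=cam("wrist");o,M=tool()
zb=o[2]-171-69.5
print("expected rows", [np.round(w2px(W,o+M@np.array([x,0,o[2]-zb-h])),1).tolist() for x,h in[(67,56),(30,56),(30,82)]])
C=cam("scene");l=M[:,0]
for L in[(-67,0),(-67,56),(-30,56),(-30,82)]: print(L,np.round(w2px(C,[*(o+l*L[0])[:2],zb+L[1]]),1))
g=g.astype(int); h=g[:,:,2]-g[:,:,0]
for v in range(205,262): print(v,''.join('%3d'%x for x in h[v,195:245]))
E
```

```text
[542.9 222.1 339.7] [ 0.06150748 -0.14739491 -1.08679508] 7.847974170054834 (array([-0.1,  0.6, -0.3]), np.float64(0.0007))
[124, 126, 126, 123, 125, 139, 162, 167, 141, 109, 99, 99, 99, 99, 102, 106, 106, 130, 194, 227, 232, 232, 232, 232, 232, 231, 232, 231, 231, 231, 232, 232, 232, 231, 231, 230, 231, 232, 231, 231, 231, 232, 231, 231, 232, 231, 232, 232, 232, 231, 231, 231, 232, 232, 231, 232, 231, 231, 231, 231, 231, 231, 231, 231, 231, 232, 231, 231, 231, 231, 231, 231, 231, 231, 231, 231, 231, 231, 231, 231, 231, 229, 217, 192, 172, 164, 140, 113, 103, 102, 103, 103, 103, 103, 103, 103, 104, 104, 103, 109, 128, 146, 157, 164, 167, 166, 166, 166, 166, 166, 167, 167, 166, 166, 166, 165, 166, 166, 165, 166, 165, 165, 165, 165, 165, 165, 165, 165, 165, 165, 165, 164, 164, 163, 163, 163, 162, 161, 160, 161, 160, 157, 150, 144, 144, 144, 143, 143, 144, 143, 143, 143, 143, 143, 143, 142, 144, 147, 150, 149, 147, 144, 143, 142, 142, 142, 141, 142, 142, 141]
expected rows [[285.2, 137.9], [285.1, 206.2], [285.5, 220.2]]
(-67, 0) [230.9 242.1]
(-67, 56) [230.  226.6]
(-30, 56) [219.6 22
[... 8163 characters left out ...]
10 -9 -6 -8 -6 -8 -9 -8 -7 -9 -8 -9 -7 -4 -5 -7 -8 -5 -8 -4 -2 -8 -6-10-10 -9 -9
258 -12-12-12-13-11 -8-12-11-10-11-10-11 -7 -6 -7 -6 -7-10 -7 -6 -8 -7 -6 -5 -8 -7 -7 -9 -6-10-10 -8 -7 -6-10 -7 -6 -4 -4 -8 -5 -5 -5 -7 -4 -6-11-11 -9 -9
259 -11-13-13-13-11-12 -8 -8 -8-11-12-12-11-10 -7 -9 -8 -9 -7 -5 -8 -7 -6 -7 -8 -9 -8 -9-11-12-10-10 -8 -8 -5 -9 -7 -3 -6 -6 -7 -6 -5 -5 -9 -6-10-12-10-12
260 -13-10-12-12-12-13-13-13-10-10-10-11-10-12-11 -6 -7 -5 -6 -8 -7 -8 -8-11 -7 -8 -8 -8 -9-10-10 -7 -5 -5 -8 -6 -9 -4 -3 -8 -4 -7 -5 -6 -5 -5 -9-10-11-10
261 -12-13-13-13-11-13-12-12-11-13 -8 -9-11-10-11 -9-12 -9 -9 -5 -8 -8 -5 -7 -6 -5 -9-11 -9-11-10 -6 -8 -7 -8 -8 -5 -6 -4 -6 -6 -8 -8 -3 -9 -8 -8 -7 -6-13
```

The wrist rows match expectation exactly (138/206/220 against 137.9/206.2/220.2), so the plate is centred and level. I lower it into the low slot.

Call:
carry_out(series=[0,0.5,8,0,-1,0,0,12,0,-1,0,0,12,0,-1,0,0,8,0,-1,0,0,6,0,-1,0,0,5,0,-1,0,0,5,0,-1,0,0,0,0,-1])

```text
time_s: 19.72
tool_pos: [542.9, 221.3, 282.5]
ee_rot: [0.0, 0.996, 0.09, -0.001]
wrist_force: [0.4, -0.3, -1.2]
gripper_width: 7.7
grasp_force: 55.0
```

Call:
carry_out(series=[0,0,5,0,-1,0,0,5,0,-1,0,0,0,0,-1])

```text
time_s: 19.97
tool_pos: [543.0, 221.2, 272.9]
ee_rot: [0.0, 0.996, 0.09, -0.001]
wrist_force: [-0.2, -0.8, -1.6]
gripper_width: 7.5
grasp_force: 55.0
```

Going in freely.

Call:
carry_out(series=[0,0,6,0,-1,0,0,6,0,-1,0,0,5,0,-1,0,0,0,0,-1])

```text
time_s: 20.3
tool_pos: [542.8, 221.1, 255.3]
ee_rot: [0.0, 0.996, 0.09, -0.001]
wrist_force: [-0.1, -0.1, -1.3]
gripper_width: 7.5
grasp_force: 55.0
```

Call:
carry_out(series=[0,0,4,0,-1,0,0,3,0,-1,0,0,2,0,-1,0,0,1,0,-1,0,0,0,0,-1])

```text
time_s: 20.72
tool_pos: [543.2, 221.4, 246.5]
ee_rot: [0.0, 0.996, 0.09, -0.0]
wrist_force: [-0.3, -0.7, -0.6]
gripper_width: 7.2
grasp_force: 55.0
```

Call:
carry_out(series=[0,0,2,0,-1,0,0,0,0,-1,0,0,0,0,-0.5,0,0,0,0,-0.5,0,0,0,0,-0.5,0,0,0,0,-0.5,0,0,-5,0,-0.5,0,0,-15,0,-0.5,0,0,-30,0,-0.5,0,0,-35,0,-0.5,0,0,-35,0,-0.5])

```text
time_s: 21.63
tool_pos: [542.8, 221.4, 365.7]
ee_rot: [0.0, 0.996, 0.09, -0.001]
wrist_force: [1.0, 0.1, -0.5]
gripper_width: 23.3
grasp_force: 0.0
```

Call:
carry_out(series=[0,0,-35,0,0.5,-5,30,0,0,0.5,-5,38,0,0,0.5,-5,38,0,0,0.5,-5,38,0,0,0.5,-5,38,0,0,0.5,-5,38,0,0,0.5,-5,38,0,0,0.5,-5,38,0,0,0.5,0,38,0,0,0.5,0,38,0,0,0.5,0,38,0,0,0.5])

```text
time_s: 22.63
tool_pos: [577.4, -191.0, 400.2]
ee_rot: [0.0, 0.996, 0.09, 0.0]
wrist_force: [0.3, 0.5, 0.0]
gripper_width: 69.1
grasp_force: 0.0
```

```bash
python3 - <<'E'
from h import *
s=readout.observe(); print(np.round(s["tool_pos"],1),s["gripper_width"],np.round(s["joint_pos"],2))
C=cam("wrist"); f=grab_frame("wrist"); cv2.imwrite("pics/w12.png",f)
np.set_printoptions(suppress=True)
for p in[(513,-222,22),(500,-338,22),(379,-327,22),(542.9,221.5,88)]: print(np.round(w2px(C,p)))
g=cv2.cvtColor(f,cv2.COLOR_BGR2GRAY)
g=grab_frame("scene"); cv2.imwrite("pics/s12.png",g); g=g.astype(int); h=g[:,:,2]-g[:,:,0]
S=cam("scene"); l=np.array([np.sin(1.751),-np.cos(1.751),0])
for L in[(-30,88),(30,88),(-55,62),(-30,62)]: print(L,np.round(w2px(S,np.array([542.9,221.5,L[1]])+l*L[0]),1))
for v in range(225,260,1): print(v,''.join('#' if x>-4 else '.' for x in h[v,185:245]))
E
```

```text
[ 577.4 -191.   400.2] 69.05669961647745 [ 0.57  0.44 -0.4   1.69  0.19  1.05 -1.29]
[299. 243.]
[386. 267.]
[355. 345.]
[-151.  162.]
(-30, 88) [221.2 239.9]
(30, 88) [205.4 232. ]
(-55, 62) [228.5 250.2]
(-30, 62) [221.7 246.8]
225 ....#..............................#.###....................
226 ...............................#............................
227 .............................#...#.#........................
228 ..........................#......#..........................
229 ..............................#.............................
230 ........................#....##.#...........................
231 .......................#.#.......#..........................
232 ....................####....................................
233 ..................#.######....##............................
234 .........#..###.....###########.............................
235 ............######..##########..............................
236 ............####################............................
237 ............###########.##########..........................
238 ............#########
[... 704 characters left out ...]
....####.#########################.............#..
250 ................###############################........##...
251 ...................#############################.......###.#
252 .....................###################...#####......#.##.#
253 .......................#################....#####...##.#.#..
254 ........................#################.....##............
255 ...........................##############.....#.....#.......
256 ............................#############....####.....##....
257 ..............................############..................
258 ................................#########...................
259 ...................................######...................
```

The tab corners match the home prediction within about 1.5 px, so the low keeper is seated. Now roller 1.

```bash
cat >> h.py <<'E'
def go(x,y,z,yaw):
    d,a=move([x,y,z],yaw); print("shift",d,"roll",a); return d,a
def topr(pts):
    C=cam("top"); f=grab_frame("top"); g=cv2.cvtColor(f,cv2.COLOR_BGR2GRAY); np.set_printoptions(suppress=True)
    n,lab=cv2.connectedComponents((g>120).astype(np.uint8))
    for p in pts:
        u,v=np.round(w2px(C,p)).astype(int); l=lab[v,u]; print((u,v),g[v,u], end=' ')
        if l and (lab==l).sum()<600: print(np.round(rollers(C,f,[(u,v,-.1)],th=120),2).tolist())
        else: print("none",l)
E
python3 - <<'E'
from h import *
topr([(513,-222,22),(500,-338,22),(379,-327,22)])
go(513,-222,300,-.122-np.pi/2)
E
```

```text
(np.int64(345), np.int64(220)) 44 none 0
(np.int64(380), np.int64(224)) 63 none 0
(np.int64(377), np.int64(260)) 42 none 0
shift [-68.1  17.4  99.4] roll 0.2962
```

Call:
carry_out(series=[-17,4.4,20,0,1,-17,4.4,20,0,1,-17,4.3,20,0,1,-17,4.3,20,0,1,0,0,0,0.1,1,0,0,0,0.1,1,0,0,0,0.096,1,0,0,0,0,1,0,0,0,0,1])

```text
time_s: 23.53
tool_pos: [514.0, -217.1, 320.0]
ee_rot: [-0.0, 0.998, -0.055, 0.0]
wrist_force: [0.1, 0.4, -0.5]
gripper_width: 91.6
grasp_force: 0.0
```

```bash
python3 - <<'E'
from h import *
s=readout.observe(); print(np.round(s["tool_pos"],1),s["gripper_width"])
C=cam("wrist"); f=grab_frame("wrist"); cv2.imwrite("pics/w13.png",f); np.set_printoptions(suppress=True)
print(np.round(w2px(C,(513,-222,22))))
g=cv2.cvtColor(f,cv2.COLOR_BGR2GRAY); print(g[230,200:380:3].tolist()); print(g[120:290:3,283].tolist())
go(513,-222,197,-.122-np.pi/2)
E
```

```text
[ 514.  -217.1  320. ] 91.61367855819736
[289. 206.]
[201, 204, 209, 203, 199, 200, 202, 202, 197, 199, 197, 185, 63, 61, 60, 62, 60, 59, 59, 56, 56, 62, 70, 91, 194, 222, 230, 238, 240, 239, 240, 236, 229, 218, 194, 158, 67, 64, 64, 52, 45, 46, 43, 44, 42, 42, 37, 41, 39, 40, 36, 36, 35, 37, 36, 32, 33, 37, 36, 37]
[206, 207, 210, 211, 204, 81, 72, 71, 74, 67, 64, 98, 155, 152, 156, 157, 157, 156, 158, 156, 159, 157, 158, 158, 159, 158, 156, 157, 156, 158, 156, 158, 156, 158, 157, 178, 239, 239, 239, 239, 233, 234, 234, 236, 234, 233, 232, 228, 68, 61, 61, 61, 62, 61, 59, 59, 57]
shift [ -0.5   4.8 123. ] roll 0.011
```

Call:
carry_out(series=[0,2.4,25,0.011,1,0,2.4,25,0,1,0,0,25,0,1,0,0,20,0,1,0,0,16,0,1,0,0,8,0,1,0,0,4,0,1,0,0,0,0,1], grip_force=25)

```text
time_s: 24.25
tool_pos: [513.2, -222.9, 196.3]
ee_rot: [-0.0, 0.998, -0.062, -0.0]
wrist_force: [-0.4, -0.4, 0.3]
gripper_width: 91.9
grasp_force: 0.0
```

Call:
carry_out(series=[0,0,0,0,-0.3,0,0,0,0,-0.3,0,0,0,0,-0.3,0,0,0,0,-0.3,0,0,0,0,-0.3])

```text
time_s: 24.67
tool_pos: [513.3, -223.3, 197.3]
ee_rot: [0.0, 0.998, -0.063, 0.0]
wrist_force: [-0.0, 0.3, 0.4]
gripper_width: 60.7
grasp_force: 0.0
```

Call:
carry_out(series=[0,0,-5,0,-0.3,0,0,-15,0,-0.3,0,0,-25,0,-0.3,0,0,-30,0,-0.3,0,0,-30,0,-0.3,0,0,-20,0,-0.3,0,0,-10,0,-0.3,0,0,0,0,-0.3])

```text
time_s: 25.33
tool_pos: [513.8, -223.4, 334.3]
ee_rot: [0.001, 0.998, -0.063, 0.002]
wrist_force: [1.5, 0.5, 0.6]
gripper_width: 32.4
grasp_force: 0.0
```

```bash
python3 - <<'E'
from h import *
s=readout.observe(); print(np.round(s["tool_pos"],1),s["gripper_width"],s["grasp_force"],s["wrist_force"])
P=lambda x:np.array([565.3+x*np.cos(1.751),98.5+x*np.sin(1.751)])
for x in(60,20,-15): print(x,P(x).round(1),24-.09*x)
go(*P(60),300,1.751)
f=grab_frame("wrist"); g=cv2.cvtColor(f,cv2.COLOR_BGR2GRAY); print(g[120:290:3,283].tolist()); 
E
```

```text
[ 513.8 -223.4  334.3] 32.44889890523844 0.0 [1.53684959 0.49470319 0.56230998]
60 [554.5 157.5] 18.6
20 [561.7 118.2] 22.2
-15 [568.   83.7] 25.35
shift [  -7.7 -383.1   33.6] roll -0.3066
[215, 216, 216, 219, 222, 145, 73, 79, 73, 66, 64, 104, 192, 184, 186, 232, 244, 243, 244, 243, 243, 243, 243, 214, 215, 242, 219, 181, 181, 180, 179, 199, 244, 244, 243, 243, 243, 243, 243, 242, 237, 236, 235, 235, 235, 234, 170, 64, 62, 65, 65, 63, 61, 60, 59, 62, 58]
```

I lifted before the jaws had closed. I reopen, recheck the roller and repeat with more closing time.

Call:
carry_out(series=[0,0,5,0,0.7,0,0,10,0,0.7,0,0,0,0,0.7,0,0,0,0,0.7,0,0,0,0,0.7,0,0,0,0,0.7])

```text
time_s: 25.88
tool_pos: [513.2, -223.1, 316.2]
ee_rot: [-0.0, 0.998, -0.063, -0.0]
wrist_force: [-0.2, -0.6, 0.8]
gripper_width: 70.1
grasp_force: 0.0
```

```bash
python3 - <<'E'
from h import *
s=readout.observe(); print(np.round(s["tool_pos"],1),s["gripper_width"])
C=cam("wrist"); f=grab_frame("wrist"); np.set_printoptions(suppress=True)
print(np.round(w2px(C,(513,-222,22))))
g=cv2.cvtColor(f,cv2.COLOR_BGR2GRAY); 
for v in (170,230): print(g[v,220:350:2].tolist())
print(g[130:280:3,286].tolist())
E
```

```text
[ 513.2 -223.1  316.2] 70.07313907823195
[283. 207.]
[216, 110, 77, 78, 77, 80, 77, 75, 76, 74, 73, 73, 74, 64, 62, 65, 59, 58, 60, 62, 58, 69, 115, 129, 142, 148, 155, 158, 162, 164, 169, 173, 180, 180, 177, 173, 167, 161, 157, 155, 144, 118, 57, 56, 52, 50, 49, 54, 51, 51, 50, 51, 50, 49, 51, 52, 48, 48, 50, 49, 50, 49, 46, 44, 46]
[202, 203, 204, 209, 134, 64, 61, 61, 58, 61, 62, 58, 59, 59, 62, 56, 59, 58, 60, 62, 67, 70, 154, 206, 223, 231, 235, 240, 241, 242, 242, 242, 243, 241, 237, 231, 224, 216, 199, 180, 141, 70, 55, 66, 66, 58, 50, 47, 49, 46, 44, 43, 44, 41, 37, 42, 39, 40, 37, 41, 37, 41, 39, 35, 36]
[215, 145, 69, 76, 73, 72, 61, 88, 131, 182, 185, 182, 179, 182, 181, 181, 180, 182, 179, 179, 178, 177, 176, 175, 177, 176, 175, 173, 174, 173, 174, 171, 193, 240, 240, 240, 235, 231, 231, 236, 229, 229, 228, 228, 227, 85, 65, 61, 60, 60]
```

The roller is unmoved and centred at u≈283. Descending again.

Call:
carry_out(series=[0,0,25,0,0.5,0,0,30,0,0.5,0,0,30,0,0.5,0,0,18,0,0.5,0,0,12,0,0.5,0,0,5,0,0.5,0,0,0,0,-1,0,0,0,0,-1,0,0,0,0,-1,0,0,0,0,-1,0,0,0,0,-1,0,0,0,0,-1])

```text
time_s: 26.93
tool_pos: [513.5, -223.3, 197.6]
ee_rot: [0.0, 0.998, -0.063, 0.001]
wrist_force: [0.8, -0.5, 3.9]
gripper_width: 35.5
grasp_force: 25.0
```

Call:
carry_out(series=[0,0,0,0,-1,0,0,0,0,-1,0,0,0,0,-1,0,0,0,0,-1])

```text
time_s: 27.27
tool_pos: [513.6, -223.3, 197.6]
ee_rot: [0.0, 0.998, -0.063, 0.001]
wrist_force: [-1.8, -0.5, 5.8]
gripper_width: 35.5
grasp_force: 25.0
```

Call:
carry_out(series=[0,0,-5,0,-1,0,0,-12,0,-1,0,0,-20,0,-1,0,0,-25,-0.1,-1,0,0,-25,-0.1,-1,0,0,-18,-0.107,-1,0,0,-5,0,-1,2,-7,0,0,-1,4,-14,0,0,-1,7,-23,0,0,-1,10,-34,0,0,-1,11,-37,0,0,-1], grip_force=40)

```text
time_s: 28.27
tool_pos: [525.0, -103.6, 305.1]
ee_rot: [-0.0, 0.996, 0.087, -0.001]
wrist_force: [0.3, -0.0, -1.9]
gripper_width: 35.2
grasp_force: 40.0
```

Call:
carry_out(series=[11,-37,0,0,-1,11,-37,0,0,-1,11,-37,0,0,-1,11,-37,0,0,-1,11,-37,0,0,-1,9,-31,0,0,-1,6,-21,0,0,-1,3,-10,0,0,-1,1,-5,0,0,-1,0,0,0,0,-1,0,0,0,0,-1])

```text
time_s: 29.18
tool_pos: [553.3, 155.7, 305.9]
ee_rot: [0.001, 0.996, 0.089, -0.001]
wrist_force: [0.5, 0.1, -1.6]
gripper_width: 34.5
grasp_force: 40.0
```

```bash
python3 - <<'E'
from h import *
s=readout.observe(); print(np.round(s["tool_pos"],1),s["gripper_width"],s["grasp_force"],s["wrist_force"])
P=lambda x:np.array([565.3+x*np.cos(1.751),98.5+x*np.sin(1.751)])
go(*P(60),18.6+18+4+171+2,1.751)
f=grab_frame("wrist"); cv2.imwrite("pics/w14.png",f); g=cv2.cvtColor(f,cv2.COLOR_BGR2GRAY); print(g[100:290:3,283].tolist())
C=cam("wrist"); o,M=tool(); z=o[2]-171-4
print([np.round(w2px(C,o+M@np.array([x,0,171+4-h])),1).tolist() for x,h in((50,-18),(50,18),(-50,18))])
E
```

```text
[553.3 155.7 305.9] 34.451699957755096 39.99734044075012 [ 0.54380801  0.06218225 -1.58280107]
shift [ 1.7 -1.7 92.3] roll -0.0018
[193, 195, 154, 168, 168, 167, 164, 163, 165, 164, 165, 166, 148, 103, 171, 173, 132, 118, 117, 118, 124, 122, 123, 91, 81, 117, 109, 194, 234, 234, 234, 233, 235, 234, 234, 233, 234, 235, 230, 227, 160, 160, 161, 162, 160, 159, 160, 158, 160, 159, 158, 158, 157, 158, 154, 140, 136, 138, 139, 137, 138, 136, 135, 134]
[[285.0, 168.1], [285.7, 179.0], [285.3, 362.9]]
```

The roller's end sits at row 180 (expected 179), so it is centred. Now I place it.

Call:
carry_out(series=[1,-1,15,0,-1,0.7,-0.7,22,0,-1,0,0,20,0,-1,0,0,15,0,-1,0,0,10,0,-1,0,0,6,0,-1,0,0,3,0,-1,0,0,0,0,-1])

```text
time_s: 29.9
tool_pos: [555.0, 158.7, 215.5]
ee_rot: [0.0, 0.996, 0.09, -0.0]
wrist_force: [-0.6, -0.9, -2.9]
gripper_width: 35.3
grasp_force: 40.0
```

Call:
carry_out(series=[0,0,1,0,-1,0,0,0,0,0,0,0,0,0,0,0,0,0,0,0,0,0,0,0,0,0,0,-3,0,0,0,0,-8,0,0,0,0,-16,0,0,0,0,-25,0,0,0,0,-30,0,0,0,0,-15,0,0,0,0,0,0,0])

```text
time_s: 30.9
tool_pos: [556.0, 159.9, 316.2]
ee_rot: [-0.001, 0.996, 0.09, 0.004]
wrist_force: [1.1, 0.7, 0.0]
gripper_width: 45.9
grasp_force: 0.0
```

```bash
python3 - <<'E'
from h import *
s=readout.observe(); print(np.round(s["tool_pos"],1),s["gripper_width"],s["wrist_force"])
C=cam("wrist");f=grab_frame("wrist"); cv2.imwrite("pics/w15.png",f)
P=lambda x:np.array([565.3+x*np.cos(1.751),98.5+x*np.sin(1.751)])
for x in(103,60): print(np.round(w2px(C,[*P(x),24-.09*x+18])), np.round(w2px(C,[*(P(x)+45*np.array([.984,.179])),24-.09*x+36])))
g=cv2.cvtColor(f,cv2.COLOR_BGR2GRAY); print(g[190,150:400:4].tolist()); print(g[170,150:400:4].tolist())
topr([(500,-338,22),(379,-327,22)])
E
```

```text
[556.  159.9 316.2] 45.92606791351735 [1.11634688 0.73178941 0.00263313]
[239. 215.] [233. 167.]
[287. 216.] [287. 167.]
[192, 197, 197, 196, 198, 197, 198, 196, 200, 199, 166, 139, 108, 109, 108, 103, 100, 107, 129, 224, 232, 229, 153, 153, 149, 141, 134, 110, 74, 74, 71, 74, 74, 70, 73, 69, 71, 71, 68, 70, 69, 68, 70, 69, 67, 66, 67, 68, 63, 68, 71, 67, 69, 64, 68, 68, 65, 70, 66, 67, 66, 65, 65]
[195, 197, 192, 193, 197, 196, 195, 198, 201, 170, 173, 169, 233, 233, 156, 90, 102, 162, 211, 227, 233, 233, 232, 229, 217, 193, 167, 114, 76, 85, 116, 118, 97, 116, 118, 97, 113, 115, 95, 110, 114, 96, 108, 112, 112, 106, 111, 103, 104, 107, 94, 72, 70, 67, 69, 67, 68, 70, 68, 69, 70, 69, 70]
(np.int64(380), np.int64(224)) 184 [[502.55, -340.36, -0.22, 0.0, 29.2, 8.86, 31.14, 10.99]]
(np.int64(377), np.int64(260)) 186 [[381.96, -327.42, -0.07, 0.0, 29.34, 9.04, 30.98, 11.12]]
```

Roller 1 rests against the keeper (u≈238, expected 239). Next is roller 2.

Call:
carry_out(series=[-4,12,0,0,0.5,-8,26,0,0,0.5,-11,37,0,0,0.5,-11,37,0,0,0.5,-11,37,0,0,0.5,-11,37,0,0,0.5,-11,37,0,0,0.5,-11,37,0,0,0.5,-11,37,0,0,0.5,-11,37,0,0,0.5,-11,37,0,0,0.5,-11,37,0,0,0.5])

```text
time_s: 32.0
tool_pos: [506.3, -266.6, 310.2]
ee_rot: [-0.001, 0.996, 0.09, -0.001]
wrist_force: [0.4, 0.3, 0.2]
gripper_width: 69.1
grasp_force: 0.0
```

Call:
carry_out(series=[-11,35,0,0,0.5,-7,25,0,0,0.5,-4,13,0,0,0.5,0,0,0,0.1,0.5,0,0,0,0.1,0.5,0,0,0,0.1,0.5,0,0,0,0.11,0.5,0,0,0,0,0.5,0,0,0,0,0.5])

```text
time_s: 32.75
tool_pos: [499.4, -339.0, 310.8]
ee_rot: [-0.0, 0.994, -0.112, -0.001]
wrist_force: [0.4, -0.7, -0.1]
gripper_width: 69.0
grasp_force: 0.0
```

```bash
cat >> h.py <<'E'
def wroll(x,y,yaw):
    """roller mid-line from the wrist view: per row bright-run edges, intersected at silhouette height"""
    s=readout.observe(); print(np.round(s["tool_pos"],1),round(s["gripper_width"],1)); C=cam("wrist"); f=grab_frame("wrist"); g=cv2.cvtColor(f,cv2.COLOR_BGR2GRAY)
    print("pred",np.round(w2px(C,(x,y,22))))
    m=(g>100).astype(np.uint8); u,v=np.round(w2px(C,(x,y,22))).astype(int)
    n,lab=cv2.connectedComponents(m); l=lab[v,u]; ys,xs=np.where(lab==l); print("comp",l,len(xs),xs.min(),xs.max(),ys.min(),ys.max())
    for r in range(ys.min()+6,ys.max()-4,20):
        c=xs[ys==r]; print(r,c.min(),c.max(),np.round(px2w(C,(c.min()+c.max())/2,r,24)[:2],1))
E
python3 - <<'E'
from h import *
wroll(501,-339,-.23); go(501,-339,197,-.23-np.pi/2)
E
```

```text
[ 499.4 -339.   310.8] 69.0
pred [283. 206.]
comp 4 4449 263 303 152 267
158 263 303 [ 543.4 -348.3]
178 264 303 [ 526.3 -344.8]
198 264 303 [ 508.7 -340.8]
218 264 303 [ 490.4 -336.6]
238 265 303 [ 471.4 -332.7]
258 266 302 [ 451.8 -328.3]
shift [  1.6  -0.3 114. ] roll 0.0047
```

Call:
carry_out(series=[1,0,22,0,0.5,0.5,0,30,0,0.5,0,0,28,0,0.5,0,0,18,0,0.5,0,0,11,0,0.5,0,0,5,0,0.5,0,0,0,0,-1,0,0,0,0,-1,0,0,0,0,-1,0,0,0,0,-1,0,0,0,0,-1,0,0,0,0,-1], grip_force=40)

```text
time_s: 33.8
tool_pos: [501.4, -340.3, 198.7]
ee_rot: [0.0, 0.993, -0.114, 0.001]
wrist_force: [-0.9, 1.4, 3.1]
gripper_width: 34.8
grasp_force: 40.0
```

Call:
carry_out(series=[0,0,0,0,-1,0,0,0,0,-1])

```text
time_s: 33.97
tool_pos: [501.4, -340.4, 198.6]
ee_rot: [0.0, 0.993, -0.114, 0.001]
wrist_force: [-0.9, 0.4, 5.7]
gripper_width: 35.1
grasp_force: 40.0
```

```bash
python3 - <<'E'
from h import *
P=lambda x:np.array([565.3+x*np.cos(1.751),98.5+x*np.sin(1.751)])
o,M=tool(); d=np.array([*P(20),0])-[o[0],o[1],0]; x=np.array([np.cos(.1802),np.sin(.1802)]); print(o.round(1),"after-roll shift",d[:2]@x,d[:2]@[x[1],-x[0]]); go(*P(20),300,1.751)
E
```

```text
[ 501.4 -340.4  198.6] after-roll shift 141.52473325442858 -440.31479896665724
shift [ -45.3 -460.2 -101.7] roll -0.4094
```

Call:
carry_out(series=[0,0,-5,0,-1,0,0,-12,0,-1,0,0,-20,-0.1,-1,0,0,-25,-0.1,-1,0,0,-25,-0.1,-1,0,0,-18,-0.109,-1,0,0,-5,0,-1,2.6,-8,0,0,-1,5.8,-18,0,0,-1,9.6,-30,0,0,-1,11.9,-37,0,0,-1,11.9,-37,0,0,-1])

```text
time_s: 34.97
tool_pos: [518.0, -203.2, 306.0]
ee_rot: [-0.001, 0.996, 0.087, -0.001]
wrist_force: [1.1, 0.8, -2.0]
gripper_width: 34.9
grasp_force: 39.9
```

Call:
carry_out(series=[11.9,-37,0,0,-1,11.9,-37,0,0,-1,11.9,-37,0,0,-1,11.9,-37,0,0,-1,11.9,-37,0,0,-1,11.9,-37,0,0,-1,11.9,-37,0,0,-1,9,-28,0,0,-1,5.1,-16,0,0,-1,2.3,-7,0,0,-1,0,0,0,0,-1,0,0,0,0,-1])

```text
time_s: 35.97
tool_pos: [561.1, 117.2, 306.6]
ee_rot: [0.001, 0.996, 0.089, -0.001]
wrist_force: [0.1, -0.9, -3.4]
gripper_width: 34.9
grasp_force: 39.9
```

```bash
cat >> h.py <<'E'
def held(x):
    s=readout.observe(); print(np.round(s["tool_pos"],1),s["gripper_width"],s["grasp_force"])
    p=np.array([565.3+x*np.cos(1.751),98.5+x*np.sin(1.751)]); go(*p,24-.09*x+18+4+171+2,1.751)
    C=cam("wrist"); o,M=tool(); f=grab_frame("wrist"); g=cv2.cvtColor(f,cv2.COLOR_BGR2GRAY)
    print("end rows pred",[np.round(w2px(C,o+M@np.array([50,0,171+4-h])),1).tolist() for h in(-18,18)],"at +-5mm",[np.round(w2px(C,o+M@np.array([50+e,0,157])),1)[1] for e in(-5,5)]); print("col from 140",g[140:230:2,280].tolist())
E
python3 - <<'E'
from h import *
held(20)
E
```

```text
[561.1 117.2 306.6] 34.864493740474764 39.944701194763184
shift [ 1.  -0.9 89.4] roll -0.0019
end rows pred [[285.0, 168.1], [285.7, 179.0]] at +-5mm [np.float64(189.8), np.float64(167.9)]
col from 140 [92, 166, 172, 175, 162, 114, 117, 117, 119, 121, 125, 127, 123, 121, 123, 118, 81, 86, 105, 75, 77, 175, 206, 230, 237, 237, 236, 237, 237, 237, 237, 237, 237, 237, 236, 237, 237, 234, 169, 162, 162, 161, 160, 161, 161]
```

Call:
carry_out(series=[1.2,-0.9,15,0,-1,1,0,22,0,-1,0,0,18,0,-1,0,0,14,0,-1,0,0,10,0,-1,0,0,6,0,-1,0,0,3,0,-1,0,0,0,0,-1])

```text
time_s: 36.68
tool_pos: [563.7, 118.7, 219.4]
ee_rot: [0.0, 0.996, 0.089, -0.0]
wrist_force: [0.3, -0.2, -2.6]
gripper_width: 35.2
grasp_force: 39.9
```

Call:
carry_out(series=[0,0,1,0,-1,0,0,0,0,0,0,0,0,0,0,0,0,0,0,0,0,0,0,0,0,0,0,-3,0,0,0,0,-8,0,0,0,0,-16,0,0,0,0,-25,0,0,0,0,-30,0,0,0,0,-15,0,0,0,0,0,0,0])

```text
time_s: 37.68
tool_pos: [564.8, 119.9, 320.2]
ee_rot: [-0.0, 0.996, 0.09, 0.004]
wrist_force: [0.3, -0.5, -0.6]
gripper_width: 46.2
grasp_force: 0.0
```

```bash
cat >> h.py <<'E'
def bed(xs):
    s=readout.observe(); print(np.round(s["tool_pos"],1),s["gripper_width"]); C=cam("wrist");f=grab_frame("wrist"); g=cv2.cvtColor(f,cv2.COLOR_BGR2GRAY)
    P=lambda x:np.array([565.3+x*np.cos(1.751),98.5+x*np.sin(1.751)]); l=np.array([.984,.179])
    for r in(20,40):
        print("lat",r)
        for x in xs:
            uv=np.round(w2px(C,[*(P(x)+r*l),24-.09*x+36])); print(" x",x,uv,g[int(uv[1]),int(uv[0])])
        v=int(uv[1]); print(" row",v,g[v,160:400:4].tolist())
E
python3 - <<'E'
from h import *
bed([103,67,31]); topr([(379,-327,22)])
o,M=tool(); d=np.array([381,-327])-o[:2]; print("shift",(M[:2,:2].T@d).round(1))
E
```

```text
[564.8 119.9 320.2] 46.22470358802477
lat 20
 x 103 [186. 198.] 235
 x 67 [229. 199.] 234
 x 31 [272. 200.] 72
 row 200 [108, 107, 109, 136, 225, 233, 234, 234, 229, 210, 195, 163, 122, 80, 100, 204, 224, 234, 235, 184, 155, 153, 143, 135, 116, 74, 76, 74, 72, 71, 72, 71, 70, 69, 70, 68, 66, 67, 66, 67, 68, 67, 66, 69, 67, 65, 68, 66, 66, 68, 66, 66, 68, 70, 66, 65, 68, 69, 67, 69]
lat 40
 x 103 [184. 174.] 235
 x 67 [228. 175.] 234
 x 31 [272. 175.] 74
 row 175 [107, 107, 188, 224, 233, 233, 235, 235, 224, 207, 183, 152, 107, 80, 166, 214, 225, 234, 235, 234, 227, 218, 191, 147, 109, 78, 74, 77, 74, 72, 75, 84, 75, 74, 71, 70, 69, 70, 67, 72, 70, 108, 68, 69, 71, 70, 70, 69, 71, 74, 70, 68, 69, 70, 71, 71, 69, 69, 66, 69]
(np.int64(377), np.int64(260)) 184 [[382.04, -327.7, -0.07, 0.0, 29.29, 8.88, 30.98, 11.12]]
shift [-259.4  406.4]
```

Rollers 1 and 2 rest side by side. Now roller 3.

Call:
carry_out(series=[-6.5,10.1,0,0,0.5,-13.4,21.1,0,0,0.5,-19.9,31.2,0,0,0.5,-19.9,31.2,0,0,0.5,-19.9,31.2,0,0,0.5,-19.9,31.2,0,0,0.5,-19.9,31.2,0,0,0.5,-19.9,31.2,0,0,0.5,-19.9,31.2,0,0,0.5,-19.9,31.2,0,0,0.5,-19.9,31.2,0,0,0.5,-19.9,31.2,0,0,0.5])

```text
time_s: 38.78
tool_pos: [407.3, -259.3, 314.5]
ee_rot: [-0.001, 0.996, 0.089, -0.001]
wrist_force: [0.9, 0.5, 0.8]
gripper_width: 69.0
grasp_force: 0.0
```

Call:
carry_out(series=[-19.9,31.2,0,0,0.5,-13.4,21.1,0,0,0.5,-6.5,10.5,0,0,0.5,0,0,0,0.08,0.5,0,0,0,0.08,0.5,0,0,0,0.09,0.5,0,0,0,0,0.5,0,0,0,0,0.5])

```text
time_s: 39.45
tool_pos: [381.6, -325.6, 315.0]
ee_rot: [-0.001, 0.999, -0.033, -0.001]
wrist_force: [-1.2, -0.8, 0.0]
gripper_width: 69.3
grasp_force: 0.0
```

```bash
python3 - <<'E'
from h import *
wroll(380,-327,-.07); go(380,-327,197,-.065-np.pi/2)
E
```

```text
[ 381.6 -325.6  315. ] 69.3
pred [286. 208.]
comp 3 4329 266 305 153 266
159 266 305 [ 425.3 -329.7]
179 266 304 [ 407.7 -328.1]
199 266 304 [ 389.3 -326.9]
219 266 304 [ 370.3 -325.6]
239 266 303 [ 350.7 -323.9]
259 267 302 [ 330.2 -322.5]
shift [ -1.5   1.6 118.1] roll -0.0017
```

Call:
carry_out(series=[0,0.5,22,0,0.5,0,0.5,30,0,0.5,0,0,30,0,0.5,0,0,19,0,0.5,0,0,11,0,0.5,0,0,5,0,0.5,0,0,0,0,-1,0,0,0,0,-1,0,0,0,0,-1,0,0,0,0,-1,0,0,0,0,-1,0,0,0,0,-1])

```text
time_s: 40.5
tool_pos: [381.9, -327.6, 199.6]
ee_rot: [0.001, 0.999, -0.035, 0.001]
wrist_force: [-0.3, 0.2, 4.3]
gripper_width: 35.3
grasp_force: 40.0
```

Call:
carry_out(series=[0,0,0,0,-1,0,0,0,0,-1])

```text
time_s: 40.67
tool_pos: [381.9, -327.6, 199.5]
ee_rot: [0.001, 0.999, -0.035, 0.0]
wrist_force: [-0.6, 0.5, 6.0]
gripper_width: 35.0
grasp_force: 40.0
```

```bash
python3 - <<'E'
from h import *
P=lambda x:np.array([565.3+x*np.cos(1.751),98.5+x*np.sin(1.751)])
o,M=tool(); d=np.array([*P(-15),0])-[o[0],o[1],0]; x=np.array([np.cos(.1802),np.sin(.1802)]); print(o.round(1),"after-roll shift",d[:2]@x,d[:2]@[x[1],-x[0]]); go(*P(-15),300,1.751)
E
```

```text
[ 381.9 -327.6  199.5] after-roll shift 256.78362680818407 -371.38283413992406
shift [ 156.8 -423.3 -100.8] roll -0.2504
```

Call:
carry_out(series=[0,0,-5,0,-1,0,0,-12,0,-1,0,0,-20,-0.08,-1,0,0,-25,-0.08,-1,0,0,-25,-0.09,-1,0,0,-18,0,-1,0,0,-5,0,-1,4.5,-6.6,0,0,-1,10.2,-14.8,0,0,-1,17.1,-24.7,0,0,-1,21,-30.4,0,0,-1,21,-30.4,0,0,-1])

```text
time_s: 41.67
tool_pos: [434.7, -207.4, 307.4]
ee_rot: [-0.001, 0.996, 0.089, -0.001]
wrist_force: [1.0, 0.8, -2.6]
gripper_width: 35.4
grasp_force: 40.0
```

Call:
carry_out(series=[21,-30.4,0,0,-1,21,-30.4,0,0,-1,21,-30.4,0,0,-1,21,-30.4,0,0,-1,21,-30.4,0,0,-1,21,-30.4,0,0,-1,21,-30.4,0,0,-1,17.1,-24.7,0,0,-1,11.4,-16.5,0,0,-1,7.1,-10.3,0,0,-1,0,0,0,0,-1,0,0,0,0,-1])

```text
time_s: 42.67
tool_pos: [566.9, 83.6, 307.5]
ee_rot: [0.0, 0.996, 0.09, -0.001]
wrist_force: [-0.2, -0.5, -2.2]
gripper_width: 35.1
grasp_force: 40.0
```

```bash
python3 - <<'E'
from h import *
held(-15)
E
```

```text
[566.9  83.6 307.5] 35.10644600925416 39.99687731266022
shift [ 1.4 -0.  87.1] roll 0.0002
end rows pred [[285.0, 168.1], [285.7, 179.0]] at +-5mm [np.float64(189.8), np.float64(167.9)]
col from 140 [120, 163, 163, 160, 123, 114, 114, 114, 119, 121, 122, 123, 121, 120, 117, 81, 83, 112, 66, 99, 188, 204, 233, 235, 234, 234, 234, 234, 234, 234, 235, 234, 234, 235, 234, 234, 235, 235, 226, 164, 158, 157, 157, 157, 156]
```

Call:
carry_out(series=[1.2,0,15,0,-1,0.8,0,21,0,-1,0,0,18,0,-1,0,0,14,0,-1,0,0,9,0,-1,0,0,6,0,-1,0,0,3,0,-1,0,0,0,0,-1])

```text
time_s: 43.38
tool_pos: [569.4, 83.4, 222.5]
ee_rot: [0.0, 0.996, 0.089, -0.0]
wrist_force: [-0.6, -0.1, -1.1]
gripper_width: 34.8
grasp_force: 40.0
```

Call:
carry_out(series=[0,0,1,0,-1,0,0,0,0,0,0,0,0,0,0,0,0,0,0,0,0,0,0,0,0,0,0,-3,0,0,0,0,-8,0,0,0,0,-16,0,0,0,0,-25,0,0,0,0,-30,0,0,0,0,-15,0,0,0,0,0,0,0])

```text
time_s: 44.38
tool_pos: [570.7, 84.6, 323.2]
ee_rot: [-0.0, 0.996, 0.09, 0.004]
wrist_force: [-0.2, 0.2, 0.5]
gripper_width: 45.8
grasp_force: 0.0
```

```bash
python3 - <<'E'
from h import *
bed([67,31,0,-15]); g=grab_frame("top"); C=cam("top"); gg=cv2.cvtColor(g,cv2.COLOR_BGR2GRAY)
t=gg[195:290,320:440]; print("bright in tray",(t[5:75,12:100]>120).sum())
o,M=tool(); d=np.array([531.2,407])-o[:2]; print("to plate2",(M[:2,:2].T@d).round(1))
f=np.hstack([cv2.resize(g[150:290,100:440],(800,330),interpolation=cv2.INTER_CUBIC)]); cv2.imwrite("pics/v16.png",f)
E
```

```text
[570.7  84.6 323.2] 45.79189718337868
lat 20
 x 67 [186. 197.] 232
 x 31 [229. 198.] 232
 x 0 [266. 199.] 72
 x -15 [284. 199.] 67
 row 199 [184, 154, 141, 216, 227, 232, 233, 230, 227, 209, 186, 153, 113, 79, 151, 211, 225, 232, 232, 183, 154, 147, 139, 128, 103, 73, 71, 71, 69, 72, 69, 67, 68, 67, 68, 65, 64, 65, 64, 63, 65, 69, 66, 64, 65, 67, 67, 67, 68, 68, 68, 69, 67, 68, 66, 65, 64, 65, 95, 95]
lat 40
 x 67 [184. 174.] 231
 x 31 [228. 174.] 232
 x 0 [266. 175.] 75
 x -15 [284. 175.] 81
 row 175 [169, 142, 205, 221, 231, 233, 231, 231, 221, 202, 176, 142, 96, 80, 184, 217, 228, 232, 230, 232, 225, 213, 194, 131, 95, 73, 74, 70, 70, 70, 70, 81, 75, 71, 70, 71, 68, 72, 70, 70, 69, 106, 69, 71, 68, 71, 69, 68, 68, 70, 67, 69, 70, 68, 67, 69, 68, 45, 71, 73]
bright in tray 428
to plate2 [  20.  -324.7]
```

All three rollers lie side by side. Now I fetch the second keeper, and check the tray pockets and plate location numerically on the way.

Call:
carry_out(series=[1,-12,-8,0,-0.2,2,-25,-13,0,-0.2,2,-36,0,0,-0.2,3,-36,0,0,-0.2,3,-36,0,0,-0.2,3,-36,0,0,-0.2,2,-36,0,0,-0.2,2,-36,0,0,-0.2,2,-36,0,0,-0.2,0,-22,0,0,-0.2,0,-12,0,0,-0.2,0,0,0,-0.11,-0.2])

```text
time_s: 45.48
tool_pos: [528.8, 409.4, 338.8]
ee_rot: [-0.001, 0.989, 0.147, -0.001]
wrist_force: [-1.1, -0.0, -0.4]
gripper_width: 37.0
grasp_force: 0.0
```

Call:
carry_out(series=[0,0,0,-0.12,-0.2,0,0,0,-0.12,-0.2,0,0,0,-0.12,-0.2,0,0,0,-0.12,-0.2,0,0,0,-0.12,-0.2,0,0,0,-0.12,-0.2,0,0,0,-0.12,-0.2,0,0,0,-0.12,-0.2,0,0,0,-0.12,-0.2,0,0,0,-0.12,-0.2,0,0,0,-0.12,-0.2,0,0,0,-0.12,-0.2])

```text
time_s: 46.48
tool_pos: [531.5, 404.7, 338.8]
ee_rot: [0.0, 0.647, 0.763, -0.001]
wrist_force: [0.2, -0.5, 0.6]
gripper_width: 36.8
grasp_force: 0.0
```

Call:
carry_out(series=[0,0,0,-0.035,-0.2,0,0,0,0,-0.2,0,0,0,0,-0.2])

```text
time_s: 46.73
tool_pos: [531.6, 404.8, 338.9]
ee_rot: [-0.0, 0.636, 0.772, -0.001]
wrist_force: [1.1, -0.5, 0.1]
gripper_width: 37.0
grasp_force: 0.0
```

```bash
python3 - <<'E'
from h import *
s=readout.observe(); print(np.round(s["tool_pos"],1),s["gripper_width"],np.round(s["joint_pos"],2)); go(530.5,407,245,.194)
C=cam("wrist"); f=grab_frame("wrist"); cv2.imwrite("pics/w17.png",f); g=cv2.cvtColor(f,cv2.COLOR_BGR2GRAY); o,M=tool()
print("pred",[np.round(w2px(C,[530.5-np.sin(.194)*L,407+np.cos(.194)*L,z]),1).tolist() for L,z in((67,60.5),(30,60.5),(30,86.5),(0,86.5),(-30,86.5))])
for v in(160,215): print(v,g[v,240:340:2].tolist())
u=int(w2px(C,[530.5,407,86.5])[0]); print(u,g[100:270:2,u].tolist())
f=grab_frame("top"); T=cam("top"); g=cv2.cvtColor(f,cv2.COLOR_BGR2GRAY); a=-.112; c0=np.array([442.5,-336.5])
for x in(-60,60):
  for y in(-120,0,120):
    p=w2px(T,[c0[0]+x*np.cos(a)-y*np.sin(a),c0[1]+x*np.sin(a)+y*np.cos(a),10]).astype(int); print(x,y,g[p[1]-8:p[1]+9,p[0]-5:p[0]+6].max(),end='; ')
cv2.imwrite("pics/t17.png",f)
E
```

```text
[531.6 404.8 338.9] 36.97461421859261 [-0.15  0.74 -0.85  1.57  0.6   1.11 -0.95]
shift [ 2.4 -0.5 93.9] roll -0.0022
pred [[283.1, 132.5], [283.2, 177.3], [283.2, 182.9], [283.3, 220.2], [283.3, 255.0]]
160 [84, 83, 82, 87, 86, 82, 83, 85, 82, 83, 83, 84, 82, 87, 74, 60, 63, 64, 62, 96, 200, 203, 205, 205, 118, 60, 67, 65, 63, 67, 88, 90, 94, 146, 154, 164, 161, 163, 162, 165, 164, 165, 164, 164, 163, 163, 164, 164, 167, 166]
215 [84, 83, 85, 82, 85, 83, 84, 83, 83, 85, 84, 78, 79, 78, 78, 54, 52, 54, 51, 88, 191, 204, 203, 206, 170, 57, 58, 58, 57, 72, 89, 90, 108, 165, 164, 162, 161, 163, 163, 157, 147, 157, 162, 162, 164, 160, 160, 161, 156, 148]
283 [161, 161, 160, 161, 160, 160, 162, 161, 162, 162, 162, 162, 165, 163, 163, 160, 126, 183, 205, 205, 206, 205, 206, 205, 205, 205, 205, 204, 205, 204, 205, 205, 204, 204, 205, 206, 203, 203, 208, 162, 105, 106, 171, 204, 204, 203, 204, 206, 205, 205, 205, 204, 204, 204, 207, 203, 205, 205, 204, 203, 204, 202, 204, 205, 204, 204, 203, 204, 203, 202, 204, 202, 199, 146, 138, 137, 139, 140, 140, 137, 140, 137, 138, 138, 137]
-60 -120 32; -60 0 34; -60 120 23; 60 -120 35; 60 0 34; 60 120 32;
```

All six tray pockets are empty. The plate edges are at rows 133 and 178–183 (predicted 132.5 and 177–183). I grasp, lift gently and carry.

Call:
carry_out(series=[1.2,-0.5,22,0,-0.2,1.2,0,26,0,-0.2,0,0,22,0,-0.2,0,0,14,0,-0.2,0,0,8,0,-0.2,0,0,2,0,-0.2,0,0,0,0,-1,0,0,0,0,-1,0,0,0,0,-1,0,0,0,0,-1,0,0,0,0,-1,0,0,0,0,-1], grip_force=55)

```text
time_s: 47.83
tool_pos: [530.7, 407.9, 246.6]
ee_rot: [0.0, 0.635, 0.772, 0.001]
wrist_force: [0.1, -1.5, 3.0]
gripper_width: 7.4
grasp_force: 55.0
```

Call:
carry_out(series=[0,0,0,0,-1,0,0,0,0,-1,0,0,-2,0,-1,0,0,-4,0,-1,0,0,-7,0,-1,0,0,-10,0,-1,0,0,-14,0,-1,0,0,-18,0,-1,0,0,-20,0,-1,0,0,-15,0,-1,0,0,-10,0,-1,0,0,-4,0,-1])

```text
time_s: 48.83
tool_pos: [530.3, 408.1, 352.2]
ee_rot: [0.0, 0.635, 0.772, 0.001]
wrist_force: [0.9, 0.0, -0.6]
gripper_width: 7.7
grasp_force: 55.0
```

```bash
cat >> h.py <<'E'
def plate():
    s=readout.observe(); print(np.round(s["tool_pos"],1),round(s["gripper_width"],1),s["grasp_force"],np.round(s["joint_pos"],2))
    f=grab_frame("wrist"); g=cv2.cvtColor(f,cv2.COLOR_BGR2GRAY); W=cam("wrist");o,M=tool()
    print("pred rows",[np.round(w2px(W,o+M@np.array([x,0,171+69.5-h])),1).tolist() for x,h in[(67,56),(30,56),(30,82)]]); print("from 120",g[120:240,278:287].mean(1).astype(int).tolist())
E
python3 - <<'E'
from h import *
plate(); o,M=tool(); H=np.array([565.3-125*np.cos(1.751),98.5-125*np.sin(1.751)]); print(H); d=H-o[:2]; print((M[:2,:2].T@d).round(1))
E
```

```text
[530.3 408.1 352.2] 7.7 54.991173818707466 [-0.15  0.73 -0.85  1.56  0.59  1.13 -0.94]
pred rows [[284.0, 142.0], [284.0, 209.8], [284.2, 224.5]]
from 120 [159, 159, 159, 159, 159, 160, 160, 160, 161, 161, 160, 160, 160, 160, 159, 159, 160, 160, 159, 149, 125, 108, 105, 105, 123, 172, 197, 202, 200, 195, 198, 201, 202, 202, 201, 202, 201, 201, 202, 202, 201, 201, 201, 201, 201, 201, 202, 201, 202, 201, 201, 202, 201, 201, 202, 201, 201, 201, 201, 201, 201, 202, 201, 201, 201, 201, 201, 201, 201, 200, 201, 201, 201, 200, 201, 200, 200, 201, 201, 201, 201, 200, 201, 201, 201, 201, 200, 200, 201, 201, 198, 180, 138, 107, 101, 102, 103, 102, 103, 103, 103, 103, 103, 103, 103, 106, 133, 169, 188, 197, 197, 189, 194, 199, 199, 199, 199, 199, 199, 200]
[587.70374404 -24.47590111]
[-435.4  -27.1]
```

It is level, about 1.4 mm off centre. Carrying it to the high slot.

Call:
carry_out(series=[-8,-0.5,0,0,-1,-18,-1.1,0,0,-1,-28,-1.7,0,0,-1,-36,-2.2,0,0,-1,-36,-2.2,0,0,-1,-36,-2.2,0,0,-1,-36,-2.2,0,0,-1,-36,-2.2,0,0,-1,-36,-2.2,0,0,-1,-36,-2.2,0,0,-1,-36,-2.2,0,0,-1,-36,-2.2,0,0,-1])

```text
time_s: 49.88
tool_pos: [580.0, 29.6, 348.4]
ee_rot: [-0.001, 0.636, 0.772, -0.001]
wrist_force: [0.4, 0.3, -1.6]
gripper_width: 7.8
grasp_force: 55.0
```

Call:
carry_out(series=[-28,-1.7,0,0,-1,-18,-1.1,0,0,-1,-11,-0.7,0,0,-1,0,0,0,0.06,-1,0,0,0,0.115,-1,0,0,0,0.12,-1,0,0,0,0.12,-1,0,0,0,0.12,-1,0,0,0,0.12,-1,0,0,0,0.12,-1,0,0,0,0.12,-1,0,0,0,0.12,-1])

```text
time_s: 50.88
tool_pos: [587.6, -23.6, 348.8]
ee_rot: [-0.001, 0.931, 0.364, -0.001]
wrist_force: [0.2, -0.3, -1.2]
gripper_width: 7.7
grasp_force: 55.0
```

Call:
carry_out(series=[0,0,0,0.12,-1,0,0,0,0.12,-1,0,0,0,0.12,-1,0,0,0,0.12,-1,0,0,0,0.06,-1,0,0,0,0.03,-1,0,0,0,0,-1,0,0,0,0,-1])

```text
time_s: 51.55
tool_pos: [587.8, -23.7, 349.1]
ee_rot: [-0.0, 0.996, 0.091, -0.001]
wrist_force: [1.0, 0.2, -1.3]
gripper_width: 8.1
grasp_force: 55.0
```

```bash
python3 - <<'E'
from h import *
plate(); go(587.7,-24.5,340,1.751)
C=cam("wrist"); f=grab_frame("wrist"); cv2.imwrite("pics/w18.png",f)
cv2.imwrite("pics/v18.png",cv2.resize(f[60:320,120:400],None,fx=2.3,fy=2.3,interpolation=cv2.INTER_CUBIC)); 
l=np.array([.9838,.1792]); n=np.array([-.1792,.9838])
for a in(-14.8,14.8): print(np.round((w2px(C,[*(np.array([587.7,-24.5])+83*l+a*n),66])-[120,60])*2.3))
E
```

```text
[587.8 -23.7 349.1] 8.1 54.99128758907318 [ 0.4   0.49 -0.54  1.78  0.3   0.95 -1.66]
pred rows [[285.2, 137.9], [285.1, 206.2], [285.5, 220.2]]
from 120 [126, 126, 124, 123, 132, 160, 170, 149, 117, 99, 97, 98, 98, 98, 98, 98, 98, 98, 98, 102, 105, 106, 106, 104, 131, 198, 228, 233, 233, 233, 233, 233, 233, 233, 233, 232, 233, 233, 232, 233, 233, 232, 233, 232, 233, 232, 233, 233, 233, 233, 233, 232, 232, 233, 233, 233, 232, 233, 232, 232, 233, 233, 233, 233, 232, 233, 233, 232, 233, 233, 233, 233, 232, 232, 232, 232, 232, 232, 233, 233, 230, 213, 186, 173, 172, 172, 172, 171, 172, 172, 172, 166, 135, 107, 101, 102, 103, 102, 102, 102, 102, 103, 103, 103, 102, 105, 121, 141, 155, 164, 167, 168, 168, 168, 168, 168, 168, 168, 167, 167]
shift [-0.3  0.6  9.1] roll 0.0014
[422. 122.]
[339. 122.]
```

View pics/v18.png

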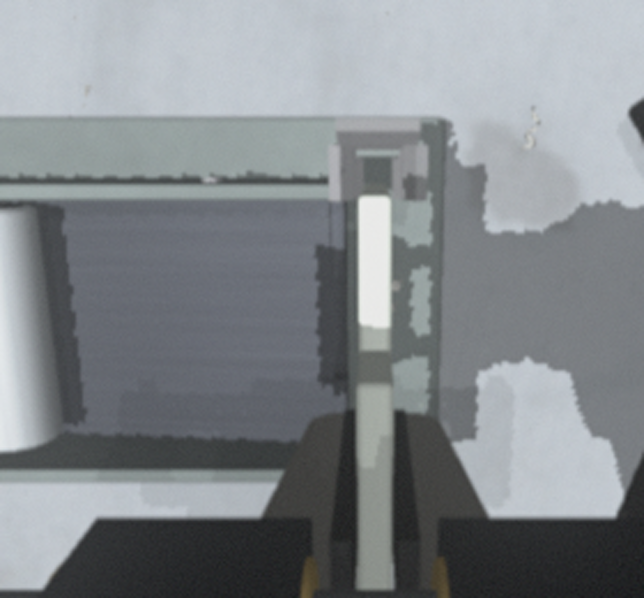

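The plate is level, about 2–3 mm short toward the far side and over the slot at u≈374, with the post centre at 377. I apply a small correction and lower it.

Call:
carry_out(series=[2,0.5,10,0,-1,0,0,14,0,-1,0,0,14,0,-1,0,0,10,0,-1,0,0,7,0,-1,0,0,5,0,-1,0,0,5,0,-1,0,0,0,0,-1])

```text
time_s: 52.32
tool_pos: [590.1, -24.5, 283.8]
ee_rot: [-0.0, 0.996, 0.09, -0.001]
wrist_force: [0.2, -0.8, -2.2]
gripper_width: 7.5
grasp_force: 55.0
```

Call:
carry_out(series=[0,0,5,0,-1,0,0,5,0,-1,0,0,0,0,-1])

```text
time_s: 52.57
tool_pos: [590.0, -24.6, 273.9]
ee_rot: [0.0, 0.996, 0.09, -0.0]
wrist_force: [-1.0, -0.5, -1.4]
gripper_width: 7.6
grasp_force: 55.0
```

Call:
carry_out(series=[0,0,6,0,-1,0,0,6,0,-1,0,0,5,0,-1,0,0,0,0,-1])

```text
time_s: 52.9
tool_pos: [589.8, -24.5, 256.3]
ee_rot: [-0.0, 0.996, 0.09, -0.001]
wrist_force: [-0.5, -0.6, -1.5]
gripper_width: 7.4
grasp_force: 55.0
```

Call:
carry_out(series=[0,0,4,0,-1,0,0,3,0,-1,0,0,2,0,-1,0,0,0,0,-1])

```text
time_s: 53.23
tool_pos: [590.1, -24.5, 248.2]
ee_rot: [-0.0, 0.996, 0.09, -0.0]
wrist_force: [0.5, -0.4, -0.9]
gripper_width: 7.7
grasp_force: 55.0
```

Press 3 mm more, release, rise, then check.

Call:
carry_out(series=[0,0,2,0,-1,0,0,1,0,-1,0,0,0,0,-1,0,0,0,0,-0.5,0,0,0,0,-0.5,0,0,0,0,-0.5,0,0,0,0,-0.5,0,0,-5,0,-0.5,0,0,-15,0,-0.5,0,0,-30,0,-0.5,0,0,-38,0,-0.5,0,0,-38,0,-0.5])

```text
time_s: 54.23
tool_pos: [589.9, -24.3, 372.6]
ee_rot: [-0.0, 0.996, 0.09, -0.001]
wrist_force: [1.0, -0.3, 0.1]
gripper_width: 23.4
grasp_force: 0.0
```

Call:
carry_out(series=[-12,25,-10,0,-0.5,-15,36,-10,0,-0.5,-15,36,-10,0,-0.5,-15,36,0,0,-0.5,-15,36,0,0,-0.5,-15,36,0,0,-0.5,-15,36,0,0,-0.5,-15,36,0,0,-0.5,-12,25,0,0,-0.5,-5,10,0,0,-0.5,0,0,0,0,-0.5,0,0,0,0,-0.5])

```text
time_s: 55.23
tool_pos: [514.5, -354.4, 401.6]
ee_rot: [-0.001, 0.996, 0.09, 0.0]
wrist_force: [-0.3, 0.5, 0.3]
gripper_width: 23.1
grasp_force: 0.0
```

```bash
python3 - <<'E'
from h import *
print(readout.observe()["tool_pos"])
S=cam("scene"); g=grab_frame("scene"); t=grab_frame("top"); l=np.array([.9838,.1792,0]); cv2.imwrite("pics/s19.png",g)
a=cv2.resize(g[195:270,180:300],None,fx=6.6,fy=6.6,interpolation=cv2.INTER_CUBIC)
for c in((542.9,221.5),(587.7,-24.5)):
  for q in[[(30,88),(30,62),(67,62)],[(-30,88),(-30,62),(-67,62)],[(30,88),(-30,88)]]:
    pts=np.array([(w2px(S,np.array([*c,z])+l*x)-[180,195]+.5)*6.6 for x,z in q],int); cv2.polylines(a,[pts],False,(0,0,255),1)
cv2.imwrite("pics/v19.png",a[:,:800]); print(a.shape)
T=cam("top"); tg=cv2.cvtColor(t,cv2.COLOR_BGR2GRAY)
print([np.round(w2px(T,p)).tolist() for p in((692,-146,45),(743,90,28))])
d=cv2.absdiff(t,cv2.imread("pics/top0.png")).max(2); print("change coil/union",d[155:178,312:335].max(),d[141:164,242:267].max())
E
```

```text
[ 514.47930602 -354.38312303  401.64733082]
(495, 792, 3)
[[323.0, 166.0], [254.0, 152.0]]
change coil/union 10 14
```

View pics/v19.png

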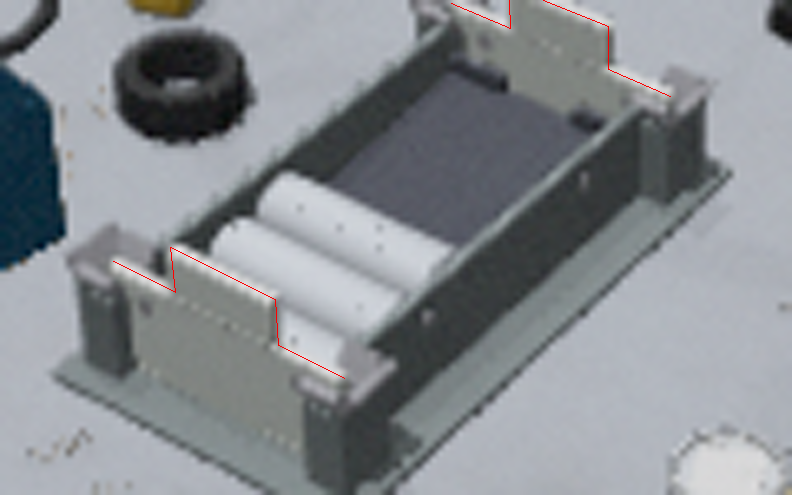

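The picture shows both keepers matching their home outlines and the three rollers side by side in one layer against the low keeper. The coil and union are unchanged, so I hand in.

```bash
python3 -c "
from bench import order; print(order.job_done())"
```

```text
the job is handed in; nothing more can be done
None
```

The job is handed in: in the final camera check both keeper plates were fully home, the three rollers from the tray lay side by side in one layer against the low plate, and the coil and union ring had not moved; the low plate went in only on a second try, after it first jammed tilted in the slot and I re-levelled it on the worktop.

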